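# Pack the full-size cassettes and latch the transport case

## Task

Swing back the lid of the half-open case, take out the short cassette left in it and stand it upright on the bench, and pack every full-size cassette on the bench (100 mm long and 50 mm high over its grip) flat on the case's floor; leave the other shorter and lower look-alikes and everything else where they are. Then shut the lid, swing the latch's loop over so that its bar drops behind the keeper on the lid, and only then press the lever fully down over centre so that the case stays latched.

Things in the scene. Friction and masses are not known exactly. Their poses are not given: they have to be found in the camera images.
- full1: Full-size instrument cassette: stainless-steel box, 40 wide (its y), with a solid grey grip bar along the middle of its top, 56 long (its x), 12 wide and 20 high. Origin at the centre of its underside, z up. The box is 100 long (its x) and 30 high, 50 over the grip; about 0.2 kg. May be absent.
- full2: Full-size instrument cassette: stainless-steel box, 40 wide (its y), with a solid grey grip bar along the middle of its top, 56 long (its x), 12 wide and 20 high. Origin at the centre of its underside, z up. The box is 100 long (its x) and 30 high, 50 over the grip; about 0.2 kg. May be absent.
- full3: Full-size instrument cassette: stainless-steel box, 40 wide (its y), with a solid grey grip bar along the middle of its top, 56 long (its x), 12 wide and 20 high. Origin at the centre of its underside, z up. The box is 100 long (its x) and 30 high, 50 over the grip; about 0.2 kg. May be absent.
- full4: Full-size instrument cassette: stainless-steel box, 40 wide (its y), with a solid grey grip bar along the middle of its top, 56 long (its x), 12 wide and 20 high. Origin at the centre of its underside, z up. The box is 100 long (its x) and 30 high, 50 over the grip; about 0.2 kg. May be absent.
- short1: Short cassette, a look-alike not wanted in the case: stainless-steel box, 40 wide (its y), with a solid grey grip bar along the middle of its top, 56 long (its x), 12 wide and 20 high. Origin at the centre of its underside, z up. The box is 72 long (its x) and 30 high, 50 over the grip; it starts inside the case.
- short2: Short cassette, a look-alike not wanted in the case: stainless-steel box, 40 wide (its y), with a solid grey grip bar along the middle of its top, 56 long (its x), 12 wide and 20 high. Origin at the centre of its underside, z up. The box is 72 long (its x) and 30 high, 50 over the grip; it starts on the bench and may be absent.
- low1: Low cassette, a look-alike not wanted: stainless-steel box, 40 wide (its y), with a solid grey grip bar along the middle of its top, 56 long (its x), 12 wide and 20 high. Origin at the centre of its underside, z up. The box is 100 long (its x) but only 16 high, 36 over the grip; may be absent.
- low2: Low cassette, a look-alike not wanted: stainless-steel box, 40 wide (its y), with a solid grey grip bar along the middle of its top, 56 long (its x), 12 wide and 20 high. Origin at the centre of its underside, z up. The box is 100 long (its x) but only 16 high, 36 over the grip; may be absent.
- case: Aluminium transport case fixed to the bench, 140 (its x) by 252 (its y) outside, walls 6 thick and 80 high, rubber-lined floor 6 above the bench, inside 128 by 240, 74 deep. Origin under its centre; its -x side faces the robot and carries the latch, its +x rim the lid's hinge. A latch block (44 wide, 45 high) stands out 75 from the -x wall, carrying an ear with the lever pivot.
- lid (a joint): Lid angle, rad: 0 shut, grows as it swings up and back, 1.75 at its stop. Flat plate 140 by 252 by 12, its underside on the hinge line and the rims; a stiff hinge holds it wherever it is left (3 to 5 N at the front edge moves it). It starts half open and leans over the inside; at about 1.5 and more it is out of the way for loading. The keeper is on its top face, in the middle of the front edge (opposite the hinge).
- lid_hinge (a point): Middle of the lid's hinge line, on the case's +x rim, 80 above the bench. The axis runs along the case's y.
- keeper (a point): On the lid: where the centre of the loop's bar lies when hooked, 20 above the lid's underside, 8 above the lid's top face. Its axes are those of the case while the lid is shut. The keeper is a steel lip 40 wide (y), 6 thick, standing 18 up from the lid's top at the very front edge, lip centre 7 nearer the latch than this point; a pad 4 thick, 40 wide, runs 36 from the lip towards the hinge, and the bar (8 thick) rests on it behind the lip.
- lever (a joint): Latch lever angle, rad: 0 pressed fully down (shut, handle sloping down towards the robot 0.57 rad below level), grows as it is lifted, 1.77 at its stop, where the handle points up, leaning 0.37 rad from upright towards the robot. Friction holds it where it is left. With the loop hooked it pulls the loop tight against a spring from about 0.8 rad on, passes centre at about 0.19 and is then held down by the spring; about 8 N at the handle's end is enough.
- latch_pivot (a point): Lever's pivot, fixed on the case: 130 from its centre towards -x, 72 above the bench; axis along the case's y.
- lever_tip (a point): Tip of the lever's handle, 80 from the pivot; the handle is a flat plate 32 wide and 6 thick from 26 to 80 from the pivot.
- loop_pin (a point): Pin on the lever where the loop swings, 22 from the lever's pivot, on the same line as the handle; moves with the lever.
- loop (a joint): Loop's angle relative to the lever, rad: 3.14 folded back against the lever's handle (where it starts and leans by its weight), falling as it swings over towards the keeper; 0 hooked and shut. It swings freely, pulled by its weight.
- loop_bar (a point): Middle of the loop's end bar: 60 long over all, 8 thick, along the case's y, 93.5 from loop_pin. The loop is a steel U whose two arms (52 apart, sprung to stretch a few mm) pass either side of the lever and of the keeper's lip.
- loop_knob (a point): Centre of the loop's black round finger knob: a short cylinder 18 across and 28 long, along the case's y, on a stem 24 beyond the bar (117.5 from loop_pin). It can be pinched by its two flat ends and turns between the fingers.
- jar: Bystander: amber jar, 56 across, 65 high, standing among the cassettes. Origin under its centre.
- beaker: Bystander: glass beaker, 68 across, 85 high. Origin under its centre.
- dish: Bystander: flat glass dish, 90 across, 15 high. Origin under its centre.
- spatula: Bystander: lab spatula, 155 long, lying flat along its x.
- wash: Bystander: white wash bottle, 66 across, 140 high. Origin under its centre.

How it is judged:
On the way, in this order (a step that is already met when the one before it is completed fails the run):
1. the short cassette is out on the bench and every full-size cassette lies flat in the case, lid still open (x of full1 in the frame of case between -0.03 and 0.03 m and y of full1 in the frame of case between -0.11 and 0.11 m and z of each of full1, full2, full3, full4 in the frame of case below 0.02 m and angle between each of full1, full2, full3, full4, short1's own z axis and vertical below 0.15 rad and x of full2 in the frame of case between -0.03 and 0.03 m and y of full2 in the frame of case between -0.11 and 0.11 m and x of full3 in the frame of case between -0.03 and 0.03 m and y of full3 in the frame of case between -0.11 and 0.11 m and x of full4 in the frame of case between -0.03 and 0.03 m and y of full4 in the frame of case between -0.11 and 0.11 m and height (world z) of short1 below 0.004 m and (x of short1 in the frame of case below -0.089 m or x of short1 in the frame of case above 0.09 m or y of short1 in the frame of case below -0.145 m or y of short1 in the frame of case above 0.145 m) and value of joint lid above 1 rad), for 0.2 s.
2. the lid is shut, loop not yet hooked (value of joint lid below 0.06 rad), for 0.2 s.
3. the loop's bar lies behind the keeper's lip, lever still up (value of joint lid below 0.06 rad and value of joint lever above 0.9 rad and x of loop_bar in the frame of keeper between -0.005 and 0.03 m and z of loop_bar in the frame of keeper between -0.006 and 0.007 m), for 0.2 s.
4. the lever is pressed down with the loop hooked (value of joint lever below 0.1 rad and x of loop_bar in the frame of keeper between -0.005 and 0.006 m and z of loop_bar in the frame of keeper between -0.006 and 0.007 m), for 0.2 s.
At the end, for the whole second after the job is handed in: Full cassettes flat in case (within 30 mm of its centre in x, 110 in y, under 20 above the bench, tilt under 0.15 rad); lid under 0.04 rad, lever under 0.1 rad; loop bar within 6 mm behind the keeper point; short1 upright on the bench; other look-alikes within 60 mm of start (all of step 4 and x of full1 in the frame of case between -0.03 and 0.03 m and y of full1 in the frame of case between -0.11 and 0.11 m and z of each of full1, full2, full3, full4 in the frame of case below 0.02 m and angle between each of full1, full2, full3, full4, short1's own z axis and vertical below 0.15 rad and x of full2 in the frame of case between -0.03 and 0.03 m and y of full2 in the frame of case between -0.11 and 0.11 m and x of full3 in the frame of case between -0.03 and 0.03 m and y of full3 in the frame of case between -0.11 and 0.11 m and x of full4 in the frame of case between -0.03 and 0.03 m and y of full4 in the frame of case between -0.11 and 0.11 m and height (world z) of short1 below 0.004 m and (x of short1 in the frame of case below -0.089 m or x of short1 in the frame of case above 0.09 m or y of short1 in the frame of case below -0.145 m or y of short1 in the frame of case above 0.145 m) and value of joint lid below 0.04 rad and distance of each of short2, low1, low2 from where it was at the start of the episode below 0.06 m); the robot touches nothing.
It fails at once if the jar is pushed more than 60 mm (distance of jar from where it was at the start of the episode above 0.06 m).
It fails at once if the beaker is pushed more than 60 mm (distance of beaker from where it was at the start of the episode above 0.06 m).
It fails at once if the dish is pushed more than 60 mm (distance of dish from where it was at the start of the episode above 0.06 m).
It fails at once if the spatula is pushed more than 60 mm (distance of spatula from where it was at the start of the episode above 0.06 m).
It fails at once if the wash is pushed more than 60 mm (distance of wash from where it was at the start of the episode above 0.06 m).
Of full1, full2, full3, full4 only 2 to 4 are there at a start; the rules pass over those that are not, and their reading is None.
Of short2, low1, low2 only 2 to 3 are there at a start; the rules pass over those that are not, and their reading is None.
At some moment in a run one of full1, full2, full3, full4 may be knocked a few centimetres aside while the robot is not near it.
It also fails if it takes over 210 s, if anything falls off the work surface, if the arm or the gripper's body presses on something with over 40 N, if the wrist force passes 120 N, or if a joint passes its speed limit or range.

## Robot

A 6-joint arm with a two-finger parallel gripper is mounted at the origin on the work surface. World frame = base frame: x ahead of the robot, y to its left, z up, the work surface at z = 0. Lengths are in m, angles in rad, forces in N, time in s.
With the tool pointing down it reaches from about 0.35 to 0.975 m from the base axis. Payload 4.9 kg.
Tool frame: the origin (TCP) lies at the very end of the fingers, on their centre line; the grasp point (between the pads) lies 19 mm behind it; z points along the fingers, y is the direction in which the jaws open and shut (so a half turn about z gives the same grasp; the last joint's range is limited). The gripper opens to 85 mm and grips with 20 to 120 N. Pads are 22 mm wide; open, the fingers measure 114 mm over their backs; the gripper's body (76 mm by 85 mm) begins 54 mm behind the grasp point. The pads swing forward as they close: fully open they stand 13 mm farther back than shut.
Start: joints at [1.171, 0.053, 1.613, -0, 1.476, -0.119], TCP at [0.173, 0.601, 0.231] pointing down, gripper open.
Joint ranges: [-3.01, 3.01], [-1.01, 2.22], [0.06, 2.58], [-1.02, 4.17], [0.09, 2.62], [-3.14, 3.14]. Speed limits (rad/s): [2.57, 2.57, 3.14, 3.14, 3.14, 3.14].

## Interface

Orientations are given as a unit quaternion [w, x, y, z].
In Python, from plant import monitor, eyes, manip gives the robot as it stands.
- The arm moves only by the tool step_arm, never from a script. Its argument "motion" is a list of rows, each a list of 7 numbers: the shift along the world's x, y, z scaled (see below), then the turn, a rotation vector about the world's x, y, z scaled (see below), then the closure in counts, from 0 (fully open) to 255 (shut). In form: [[x, y, z, ax, ay, az, grip], ...]. A call has 1 to 10 rows; each row is the pose to reach, as a shift and turn from the pose commanded when the call began; what a row does not reach only later rows make up. The controller multiplies each number of a shift by 0.5 m and each number of a turn by 1.5 rad. A row lasts 1/10 s, in which the tool goes at most 50 mm and 8.59 degrees, less where a joint would pass 70% of its speed; a pose out of reach is approached as far as the arm can. A call with a number of a shift or a turn outside -1 to 1 is refused whole. A call with a gripper value outside its range is refused whole. The fingers move at their own pace and stop on an object; the grip force is fixed at half the most. Time passes only in rows, so rows that repeat a pose let the fingers close. It gives the time, the measured TCP pose, the force and the opening at its end, in the units of the state.
- monitor.state(): the state, without advancing time (a new reading comes with each control period).
- eyes.grab_frame(name): name is "scene" or "top" or "wrist"; returns a dict with "pixels" (480x640x3 uint8, red, green, blue), "mtx" (3x3 intrinsics, pixels), "rvec" (rotation vector, rad) and "tvec" (3), from world to camera coordinates, as OpenCV has them; the wrist camera has in their place "hand_eye" (4x4, takes a point from camera to tool coordinates, whose origin is the TCP and whose axes are the flange's). Camera axes: x right, y down, z forward; pixel columns grow to the right and rows downward; lengths in m; the calibration is good to about 2 mm. A picture is of the moment at which its call begins: read the wrist's pose just before it. There is no depth.
- manip.job_done(): hands the job in, once; it reports no verdict.
Trained networks look in the newest picture that a camera, given by its name, has taken for a name from the list of things; names that differ only in an ending like _2 or _b are one class to them, and where a whole thing is asked for, a point or a joint stands for the part that bears it (a point fixed in the world has none). Each returns a list of dicts, best first, with "p" (0 to 1); they miss things now and then, are a little off and sometimes report something else, mostly with a low value. They report only what shows in the picture. A call takes as long as a camera call.
- eyes.look_for(name, camera): "box" ([centre column, centre row, width, height] in pixels, round what is visible of it).
- eyes.pinpoint(name, camera): "uv" ([column, row] in pixels: a listed point, or the origin of a listed thing).
The state is a dict: "time": time; "joint_pos": joint angles; "joint_vel": joint speeds; "joint_efforts": joint torques, N m; "tool_pos": TCP position; "tool_rot": TCP orientation; "contact_force": force on the tool from outside, world axes, zero at the start; "ft_torque": the same for the moment, N m; "gripper_width": opening from 0.0 (shut) to 1.0 (fully open).
Only numpy, scipy, OpenCV 4.12 (cv2) and the standard library are available. Lean on these libraries where they do the work, as an engineer would, in place of code of your own. Each camera call takes 0.05 s, during which the arm holds its last target.

## Working session

There is one attempt and no reset: what is moved stays moved. The work goes in short steps, Python scripts to look and compute and a tool call to move; the robot and the scene stay as the last step left them, time stands still between calls to the robot, and variables do not carry over. Pictures are saved under pics/ and viewed, and the job is handed in when it is done.

Besides the shell and the picture viewer there is one more tool, called after ">>>" as name(argument=value, ...) on one line, values as JSON. step_arm: Moves the arm, as the interface text tells. Its arguments: {"type":"object","properties":{"motion":{"type":"array","items":{"type":"array","items":{"type":"number"}}}},"required":["motion"]}

```bash
ls; mkdir -p pics
python3 - <<'E'
from plant import monitor, eyes, manip
import cv2
print(monitor.state())
for n in ["scene","top","wrist"]:
    f=eyes.grab_frame(n)
    cv2.imwrite(f"pics/{n}0.png",f["pixels"][:,:,::-1])
    print(n,f["mtx"].tolist(),[ (k,f[k].tolist()) for k in f if k not in("pixels","mtx")])
E
```

```text
pics
{'time': 0.0, 'joint_pos': array([ 1.17100735e+00,  5.33922101e-02,  1.61431213e+00, -8.69900756e-06,
        1.47602130e+00, -1.19005088e-01]), 'joint_vel': array([ 0.00249336,  0.00071081,  0.00070435,  0.0007877 ,  0.00043037,
       -0.00069159]), 'joint_efforts': array([ 5.25568248e-04, -3.93680584e+01, -3.70179176e+01, -1.37262286e-04,
        7.02381876e-03,  2.65328794e-05]), 'tool_pos': array([0.17294824, 0.59993137, 0.23003029]), 'tool_rot': array([-2.69368250e-04,  1.39930721e-01,  9.90160722e-01, -1.03192318e-03]), 'contact_force': array([ 0.32055504, -0.33778105, -0.36032446]), 'ft_torque': array([-0.02612767,  0.01476067,  0.01919975]), 'gripper_width': 0.9999775465093367}
scene [[599.195327059384, 0.0, 317.8282792470803], [0.0, 599.195327059384, 240.1455850043413], [0.0, 0.0, 1.0]] [('rvec', [2.272941306984978, 1.2741440026202568, -0.3776374126227159]), ('tvec', [-0.32516079473943943, -0.33648853253396666, 1.6724651854313264])]
top [[504.30401470084485, 0.0, 322.44486059775073], [0.0, 504.30401470084485, 245.66229885292805], [0.0, 0.0, 1.0]] [('rvec', [2.1738738976411205, -2.1765578447578156, 0.12517516983804067]), ('tvec', [0.03182849717796725, 0.5951022146867903, 1.0897854717000466])]
wrist [[428.53364770257417, 0.0, 329.4060225117082], [0.0, 428.53364770257417, 241.44148597093593], [0.0, 0.0, 1.0]] [('hand_eye', [[0.0002676015760348566, -0.9490301013726731, -0.31518533449062974, 0.08178157181117277], [0.9999999211270834, 0.00034646507820813887, -0.00019418490224087971, -0.0002133182964905167], [0.0002934880290230861, -0.31518525766685723, 0.9490301192345018, -0.1425783394890935], [0.0, 0.0, 0.0, 1.0]])]
```

View pics/scene0.png

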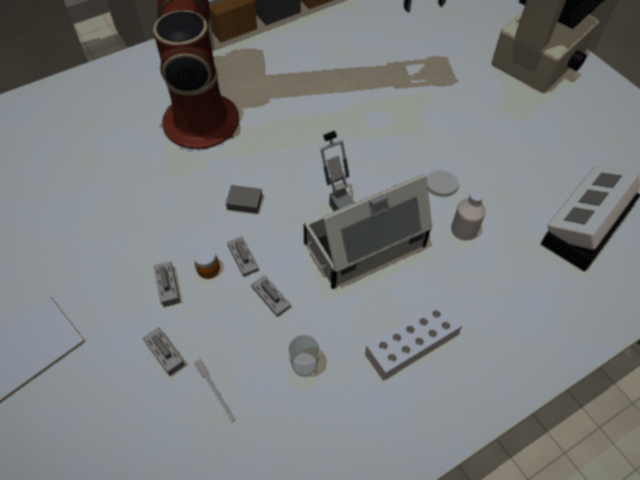

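View pics/top0.png

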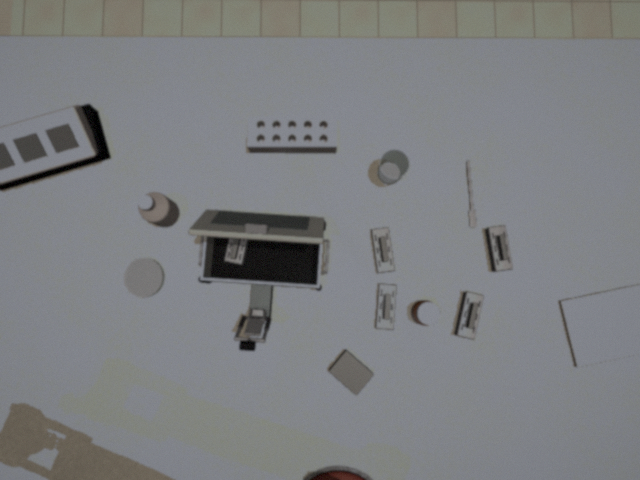

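View pics/wrist0.png

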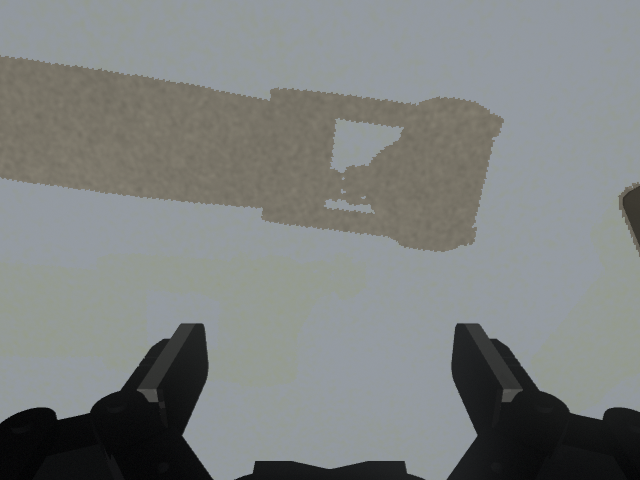

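```bash
cat > h.py <<'E'
from plant import monitor, eyes, manip
import cv2, numpy as np
from scipy.spatial.transform import Rotation as R
def q2R(q): return R.from_quat([q[1],q[2],q[3],q[0]]).as_matrix()
def grab(n):
    """returns dict w/ K, Rcw,t (world->cam), img"""
    s=monitor.state()
    f=eyes.grab_frame(n)
    K=np.array(f["mtx"])
    if n=="wrist":
        T=np.eye(4);T[:3,:3]=q2R(s["tool_rot"]);T[:3,3]=s["tool_pos"]
        C=np.linalg.inv(T@np.array(f["hand_eye"]))
        Rm,t=C[:3,:3],C[:3,3]
    else:
        Rm=cv2.Rodrigues(np.array(f["rvec"]))[0];t=np.array(f["tvec"]).ravel()
    return dict(K=K,R=Rm,t=t,img=f["pixels"][:,:,::-1].copy(),cam=n)
def proj(c,P):
    P=np.atleast_2d(P); X=P@c["R"].T+c["t"]; u=X@c["K"].T
    return u[:,:2]/u[:,2:]
def ray(c,uv):
    d=c["R"].T@np.linalg.inv(c["K"])@np.array([uv[0],uv[1],1.]); o=-c["R"].T@c["t"]
    return o,d/np.linalg.norm(d)
def onz(c,uv,z):
    o,d=ray(c,uv); return o+d*(z-o[2])/d[2]
def tri(cs,uvs):
    A=np.zeros((3,3));b=np.zeros(3)
    for c,uv in zip(cs,uvs):
        o,d=ray(c,uv);M=np.eye(3)-np.outer(d,d);A+=M;b+=M@o
    X=np.linalg.solve(A,b)
    res=[np.linalg.norm((np.eye(3)-np.outer(d,d))@(X-o)) for o,d in (ray(c,uv) for c,uv in zip(cs,uvs))]
    return X,res
def zoom(c,name,cx,cy,w,h,W=800,H=600):
    cx,cy=int(cx),int(cy)
    x0=max(0,min(640-w,cx-w//2));y0=max(0,min(480-h,cy-h//2))
    s=min(W/w,H/h)
    im=cv2.resize(c["img"][y0:y0+h,x0:x0+w],None,fx=s,fy=s,interpolation=cv2.INTER_CUBIC)
    cv2.imwrite("pics/"+name,im); print(name,"x0,y0,s",x0,y0,s)
E
python3 - <<'E'
from h import *
np.set_printoptions(precision=4,suppress=True)
S=grab("scene");T=grab("top")
for c in(S,T): print(c["cam"],"pos",-c["R"].T@c["t"])
for n in ["full1","short1","short2","low1","jar","beaker","dish","spatula","wash","case","lid_hinge","keeper","latch_pivot","lever_tip","loop_pin","loop_bar","loop_knob"]:
    for c in (S,T):
        r=eyes.pinpoint(n,c["cam"])
        for d in r[:6]: print(n,c["cam"],np.round(d["uv"],1),round(d["p"],2),onz(c,d["uv"],0 if n not in("lid_hinge","keeper","latch_pivot","lever_tip","loop_pin","loop_bar","loop_knob") else 0.08))
zoom(T,"topc.png",440,285,180,130)
zoom(T,"topcase.png",250,285,160,160)
zoom(S,"scenec.png",220,300,200,180)
zoom(S,"scenecase.png",365,205,200,180)
E
```

```text
scene pos [ 1.1919 -0.3547  1.2123]
top pos [0.4812 0.0458 1.1442]
full1 scene [168.4 286.9] 0.87 [ 0.4437 -0.2942  0.    ]
full1 scene [165.  353.3] 0.56 [ 0.5903 -0.3665  0.    ]
full1 scene [442.1 184.4] 0.47 [0.533  0.4313 0.    ]
full1 top [493.4 250.2] 0.94 [ 0.5876 -0.3606  0.    ]
full1 top [468.  317.2] 0.86 [ 0.4358 -0.2975  0.    ]
full1 top [267.9 253.4] 0.37 [0.5806 0.1548 0.    ]
short1 top [265.  217.5] 0.67 [0.6631 0.1622 0.    ]
short1 top [237.8 248.4] 0.66 [0.5921 0.2233 0.    ]
short2 top [265.  217.5] 0.67 [0.6631 0.1622 0.    ]
short2 top [237.8 248.4] 0.66 [0.5921 0.2233 0.    ]
low1 scene [272.3 298.6] 0.75 [ 0.5948 -0.1049  0.    ]
low1 scene [162.9 351.8] 0.75 [ 0.5848 -0.369   0.    ]
low1 scene [381.4 250.8] 0.49 [0.6183 0.181  0.    ]
low1 top [383.4 306.9] 0.9 [ 0.4592 -0.1066  0.    ]
low1 top [382.9 253.6] 0.88 [ 0.5799 -0.1072  0.    ]
jar scene [205.5 264.2] 0.81 [ 0.4329 -0.1948  0.    ]
jar top [422.6 311.7] 0.61 [ 0.4483 -0.195   0.    ]
beaker scene [304.6 366.2] 0.89 [ 0.7721 -0.1251  0.    ]
beaker top [389.3 169. ] 0.65 [ 0.777  -0.1248  0.   
[... 1402 characters left out ...]
0.71 [0.3682 0.1937 0.08  ]
lever_tip scene [464.8 232.3] 0.16 [0.7143 0.3371 0.08  ]
lever_tip top [253. 334.] 0.78 [0.4054 0.1766 0.08  ]
loop_pin scene [338.6 178.8] 0.73 [0.4319 0.1754 0.08  ]
loop_pin top [256.4 321.5] 0.88 [0.4311 0.1698 0.08  ]
loop_pin top [259.4 227.3] 0.17 [0.6294 0.1657 0.08  ]
loop_bar scene [331.7 146.9] 0.52 [0.3357 0.2162 0.08  ]
loop_bar top [245.1 338.2] 0.64 [0.3968 0.1929 0.08  ]
loop_knob scene [331.1 132.4] 0.82 [0.2929 0.2415 0.08  ]
loop_knob top [249.8 342.5] 0.91 [0.388 0.183 0.08 ]
topc.png x0,y0,s 350 220 4.444444444444445
topcase.png x0,y0,s 170 205 3.75
scenec.png x0,y0,s 120 210 3.3333333333333335
scenecase.png x0,y0,s 265 115 3.3333333333333335
```

View pics/topc.png

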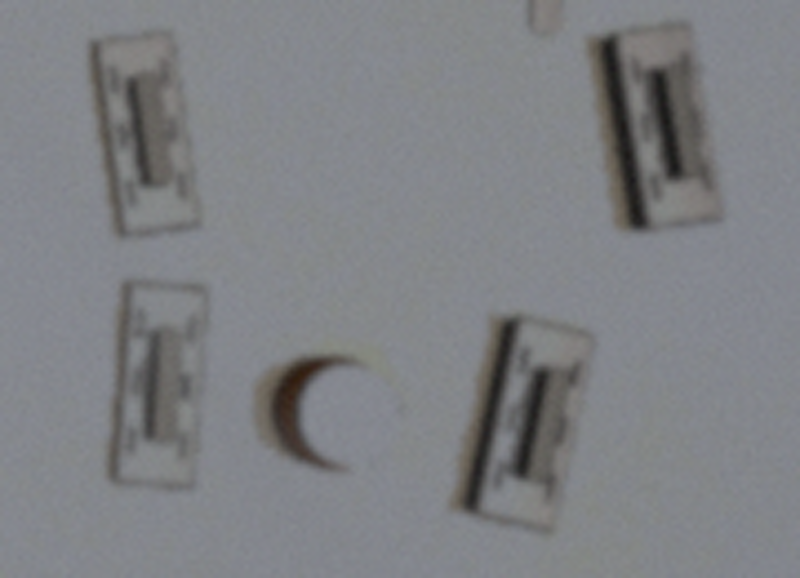

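View pics/topcase.png

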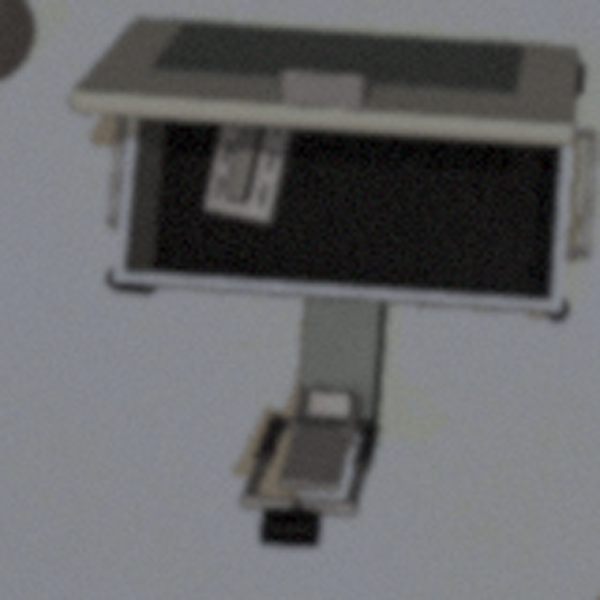

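View pics/scenec.png

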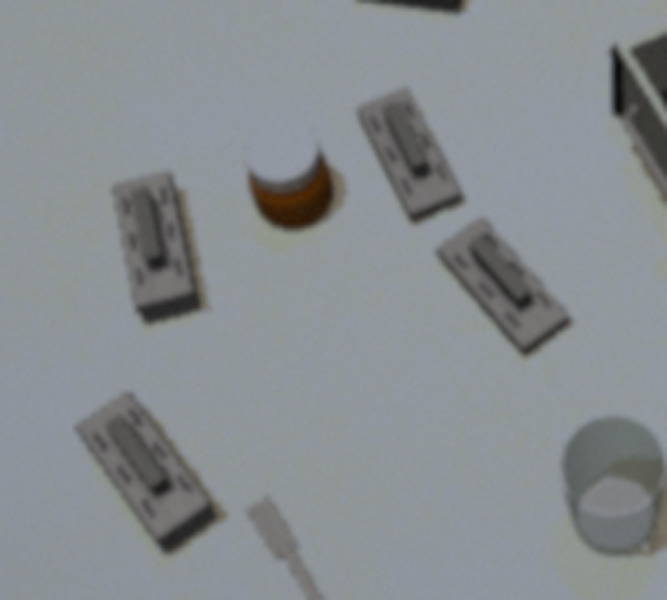

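View pics/scenecase.png

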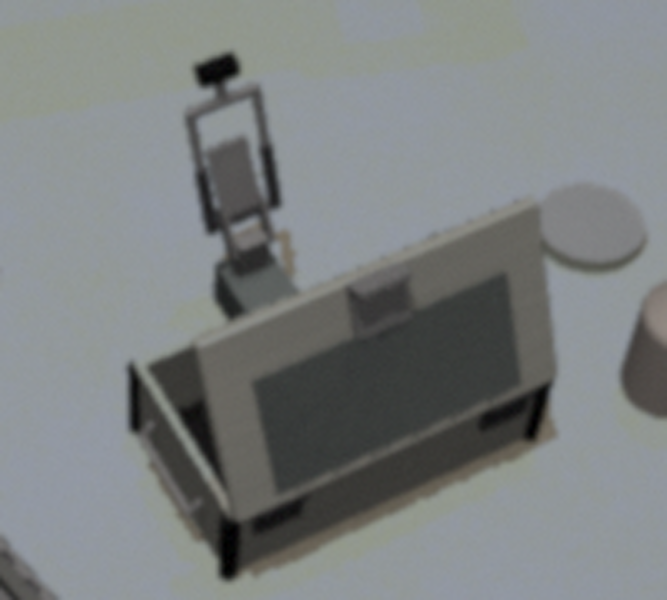

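Run:
```python
from h import *
np.set_printoptions(precision=4,suppress=True)
T=grab("top")
Z=lambda p,x0=350,y0=220,s=4.4444:(x0+p[0]/s,y0+p[1]/s)
for n,cs in dict(A=[(610,35),(688,25),(722,215),(645,228)],B=[(515,317),(593,333),(552,530),(472,510)]).items():
    P=np.array([onz(T,Z(p),0.03) for p in cs]); print(n,P.mean(0),[np.linalg.norm(P[i]-P[(i+1)%4]) for i in range(4)])
    d=(P[0]+P[1]-P[2]-P[3]); print("yaw deg",np.degrees(np.arctan2(d[1],d[0])))
for n,cs in dict(L1=[(95,40),(172,32),(200,222),(122,235)],L2=[(125,282),(208,288),(192,487),(115,480)]).items():
    P=np.array([onz(T,Z(p),0.016) for p in cs]); print(n,P.mean(0),[np.linalg.norm(P[i]-P[(i+1)%4]) for i in range(4)])
zc=lambda p:Z(p,170,205,3.75)
a=onz(T,zc((115,275)),.08);b=onz(T,zc((565,303)),.08);print("front rim",a,b,np.linalg.norm(a-b),"yaw",np.degrees(np.arctan2(-(a-b)[0],(a-b)[1])))
# short1 visible grip
P=np.array([onz(T,zc(p),.036) for p in [(205,210),(270,222),(285,150)]]);print("short",P)
```

```text
A [ 0.5892 -0.3647  0.03  ] [np.float64(0.040001361601873404), np.float64(0.09679164771636532), np.float64(0.03943804743376178), np.float64(0.0982551530411524)]
yaw deg 8.097732255487493
B [ 0.4418 -0.2929  0.03  ] [np.float64(0.039471347882949294), np.float64(0.09933217573469334), np.float64(0.040455430331974365), np.float64(0.09768105292418984)]
yaw deg -14.0393953333493
L1 [ 0.5875 -0.1057  0.016 ] [np.float64(0.039492637585243136), np.float64(0.09754215367457539), np.float64(0.04002644936103249), np.float64(0.0999010666547429)]
L2 [ 0.4607 -0.1103  0.016 ] [np.float64(0.041885430676829795), np.float64(0.09938004673874778), np.float64(0.0385562569462079), np.float64(0.09863208813728785)]
front rim [0.5212 0.2877 0.08  ] [0.5051 0.0357 0.08  ] 0.25259761900780303 yaw -3.6419051817932693
short [[0.5608 0.246  0.036 ]
 [0.5537 0.2079 0.036 ]
 [0.5961 0.1997 0.036 ]]
```

>>> step_arm(motion=[[0, 0, 0.06, 0, 0, 0, 255], [0.06, -0.08, 0.1, 0, 0, 0.03, 255], [0.12, -0.16, 0.1, 0, 0, 0.06, 255], [0.18, -0.24, 0.1, 0, 0, 0.09, 255], [0.24, -0.32, 0.1, 0, 0, 0.12, 255], [0.3, -0.4, 0.1, 0, 0, 0.145, 255], [0.36, -0.48, 0.1, 0, 0, 0.145, 255], [0.42, -0.56, 0.1, 0, 0, 0.145, 255], [0.48, -0.64, 0.1, 0, 0, 0.145, 255], [0.54, -0.72, 0.1, 0, 0, 0.145, 255]])

```text
time: 3.0
tool_pos: [0.4419, 0.2416, 0.2817]
tool_rot: [0.001, 0.032, 0.999, 0.0]
contact_force: [1.6, 1.0, -0.5]
gripper_width: -0.003
```

>>> step_arm(motion=[[0.04, -0.08, 0.0, 0, 0, 0, 255], [0.08, -0.16, 0, 0, 0, 0, 255], [0.08, -0.16, 0, 0, 0, 0, 255], [0.08, -0.16, 0, 0, 0, 0, 255]])

```text
time: 3.4
tool_pos: [0.4812, 0.1628, 0.2813]
tool_rot: [-0.0, 0.033, 0.999, 0.0]
contact_force: [-0.3, -0.5, -0.6]
gripper_width: -0.0
```

Run:
```python
from h import *
np.set_printoptions(precision=4,suppress=True)
W=grab("wrist");cv2.imwrite("pics/w1.png",W["img"])
S=grab("scene");zoom(S,"s1.png",365,200,240,180)
s=monitor.state();print(s["tool_pos"],s["tool_rot"])
```

```text
s1.png x0,y0,s 245 110 3.3333333333333335
[0.4806 0.1642 0.2813] [-0.0001  0.0312  0.9995  0.0002]
```

View pics/w1.png

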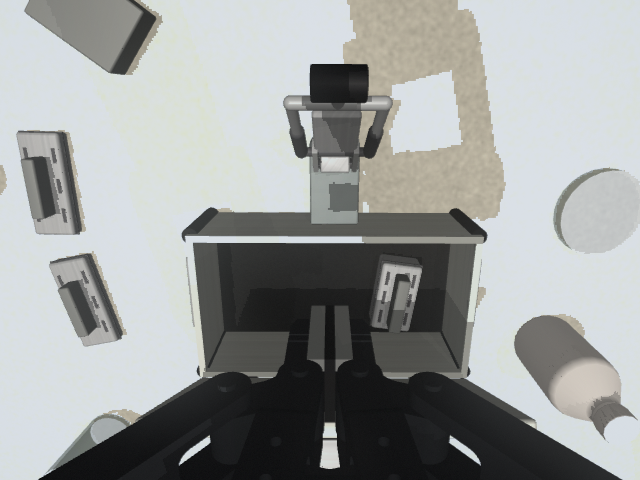

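View pics/s1.png

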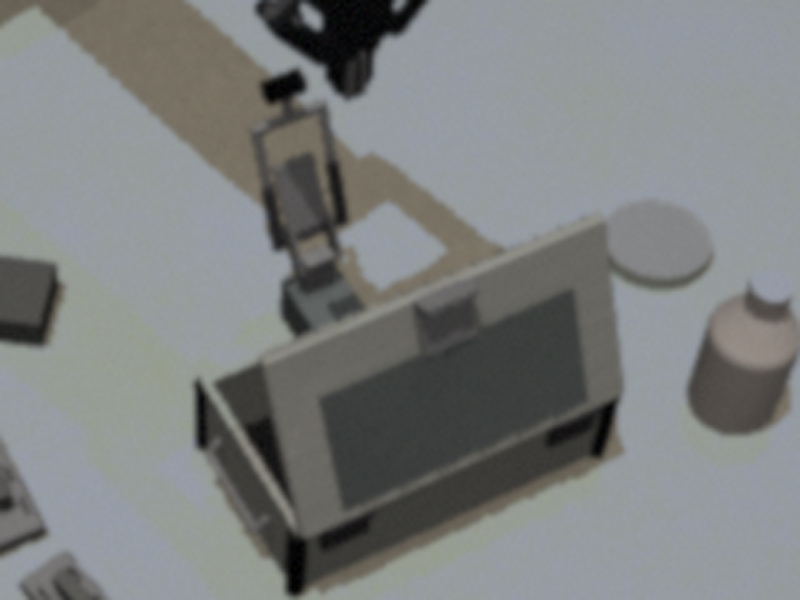

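Run:
```python
from h import *
np.set_printoptions(precision=4,suppress=True)
W=grab("wrist")
a=onz(W,(190,237),.08);b=onz(W,(481,237),.08);print(a,b,np.linalg.norm(a-b))
def model(cx,cy,yaw):
    c,s=np.cos(yaw),np.sin(yaw)
    return lambda p:np.array([cx+c*p[0]-s*p[1],cy+s*p[0]+c*p[1],p[2]])
im=cv2.resize(W["img"],None,fx=1.25,fy=1.25)
M=model(.583,.157,np.radians(-3.64))
for h,z,col in [((.07,.126),.08,(0,0,255)),((.064,.12),.08,(0,255,0)),((.064,.12),.006,(255,0,0))]:
    pts=np.array([M((sx*h[0],sy*h[1],z)) for sx,sy in[(-1,-1),(1,-1),(1,1),(-1,1)]])
    cv2.polylines(im,[np.int32(proj(W,pts)*1.25)],True,col,1)
cv2.imwrite("pics/w1o.png",im)
```

```text
[0.5017 0.0452 0.08  ] [0.5169 0.2899 0.08  ] 0.24523511178225804
```

View pics/w1o.png

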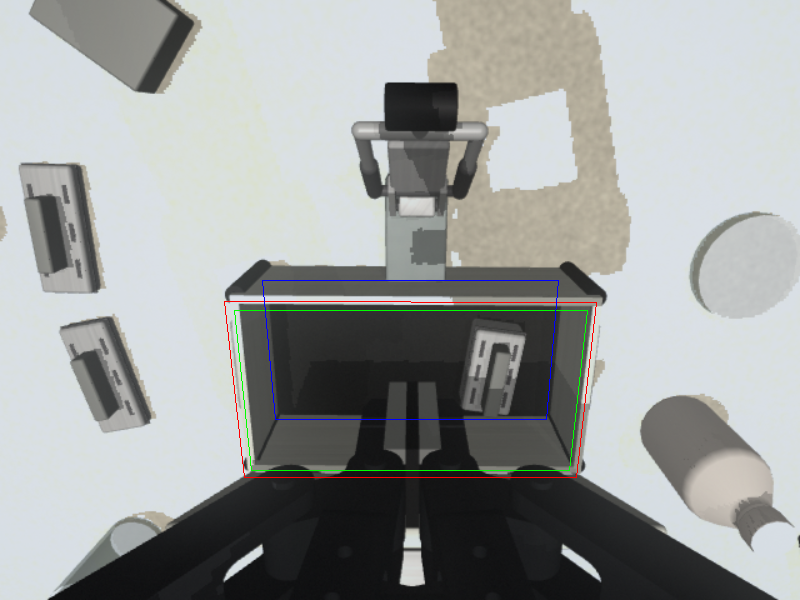

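>>> step_arm(motion=[[0, 0, -0.05, 0, 0, 0, 255], [0, 0, -0.1, 0, 0, 0, 255], [0, 0, -0.15, 0, 0, 0, 255], [0, 0, -0.2, 0, 0, 0, 255], [0.04, 0, -0.2, 0, 0, 0, 255], [0.08, 0, -0.2, 0, 0, 0, 255], [0.11, 0, -0.2, 0, 0, 0, 255], [0.14, 0, -0.2, 0, 0, 0, 255], [0.17, 0, -0.2, 0, 0, 0, 255], [0.2, 0, -0.2, 0, 0, 0, 255]])

```text
time: 4.55
tool_pos: [0.5807, 0.1653, 0.1813]
tool_rot: [-0.001, 0.03, 1.0, 0.0]
contact_force: [-5.7, -0.3, 3.5]
gripper_width: 0.001
```

>>> step_arm(motion=[[0.02, 0, 0, 0, 0, 0, 255], [0.04, 0, 0, 0, 0, 0, 255], [0.06, 0, 0, 0, 0, 0, 255], [0.08, 0, 0, 0, 0, 0, 255], [0.1, 0, 0, 0, 0, 0, 255], [0.12, 0, 0, 0, 0, 0, 255], [0.14, 0, 0, 0, 0, 0, 255], [0.14, 0, 0, 0, 0, 0, 255]])

```text
time: 5.35
tool_pos: [0.6524, 0.1631, 0.1806]
tool_rot: [0.0, 0.032, 0.999, 0.0]
contact_force: [0.3, 0.4, -0.4]
gripper_width: -0.002
```

Run:
```python
from h import *
S=grab("scene");zoom(S,"s2.png",365,200,240,180)
s=monitor.state();print(s["tool_pos"],s["tool_rot"],s["contact_force"])
```

```text
s2.png x0,y0,s 245 110 3.3333333333333335
[0.65203525 0.16338582 0.1808197 ] [5.24131602e-04 3.18634093e-02 9.99492037e-01 3.41214966e-04] [-0.29280337 -0.66509243  0.20504476]
```

View pics/s2.png

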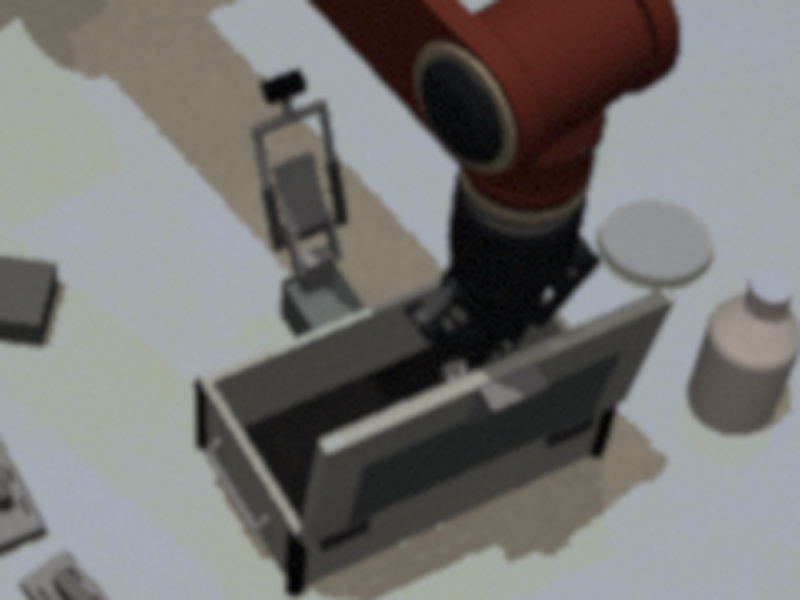

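>>> step_arm(motion=[[-0.04, 0, 0, 0, 0, 0, 255], [-0.1, 0, 0.02, 0, 0, 0, 255], [-0.17, 0, 0.08, 0, 0, 0, 200], [-0.24, 0, 0.14, 0, 0, 0, 100], [-0.28, 0, 0.18, 0, 0, 0, 0], [-0.28, 0, 0.18, 0, 0, 0, 0], [-0.28, 0, 0.18, 0, 0, 0, 0], [-0.28, 0, 0.18, 0, 0, 0, 0]])

```text
time: 6.2
tool_pos: [0.5112, 0.1633, 0.2697]
tool_rot: [-0.001, 0.032, 0.999, -0.0]
contact_force: [0.5, -1.0, -0.8]
gripper_width: 0.995
```

Run:
```python
from h import *
np.set_printoptions(precision=4,suppress=True)
W=grab("wrist");T=grab("top");zoom(T,"t3.png",260,280,160,120)
cv2.imwrite("pics/w3.png",W["img"])
print(eyes.pinpoint("short1","wrist"),eyes.pinpoint("case","wrist")[:1],eyes.pinpoint("lid_hinge","wrist"))
s=monitor.state();print(s["tool_pos"],s["tool_rot"],s["gripper_width"])
```

```text
t3.png x0,y0,s 180 220 5.0
[{'uv': [390.8, 266.6], 'p': 0.95}] [{'uv': [331.4, 252.8], 'p': 0.69}] [{'uv': [328.4, 356.0], 'p': 0.75}]
[0.5111 0.1632 0.27  ] [-0.001   0.0318  0.9995 -0.0002] 0.9988551406784448
```

View pics/w3.png

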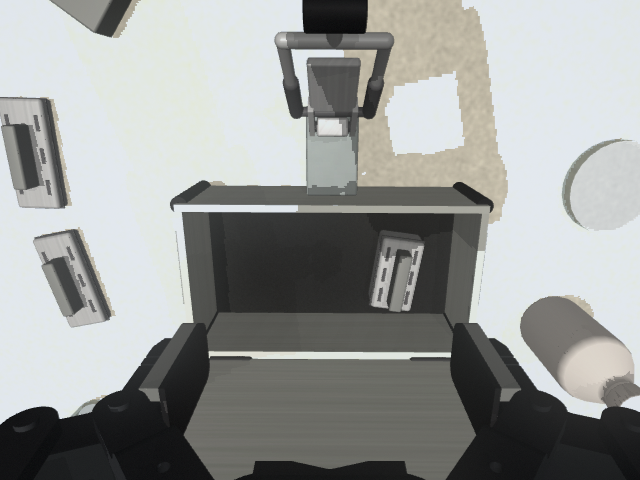

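View pics/t3.png

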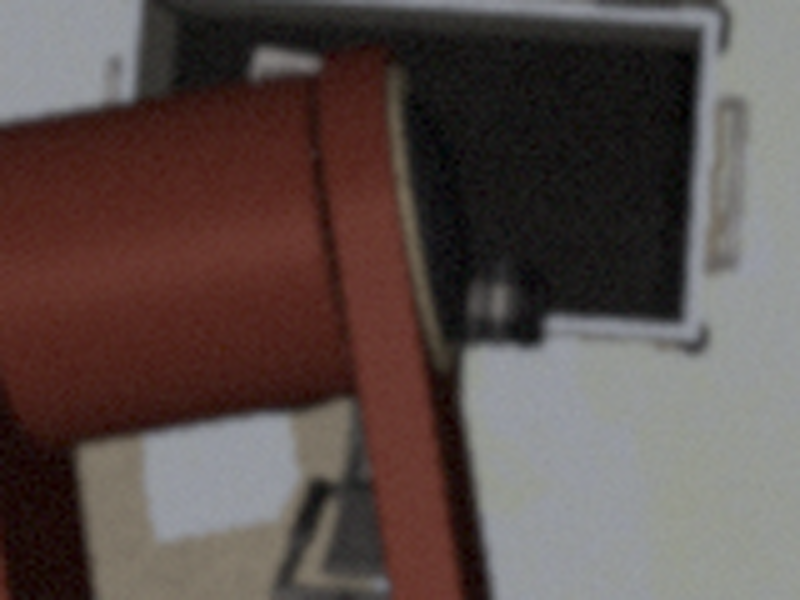

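Run:
```python
from h import *
np.set_printoptions(precision=4,suppress=True)
W=grab("wrist")
zoom(W,"w4.png",400,270,120,110)
for cs,z in (([(385,232),(424,239),(409,313),(371,305)],.036),([(396,251),(411,252),(405,311),(391,310)],.056)):
    P=np.array([onz(W,p,z) for p in cs]);print(P,P.mean(0),[np.linalg.norm(P[i]-P[(i+1)%4]) for i in range(4)])
    d=(P[2]+P[3]-P[0]-P[1]);print(np.degrees(np.arctan2(d[1],d[0])))
P=np.array([onz(W,p,.08) for p in [(174,208),(491,208),(190,212),(478,212),(210,352),(452,352)]]);print(P)
print(onz(W,(390.8,266.6),.006),onz(W,(331.4,252.8),0),onz(W,(328.4,356.0),.08))
im=cv2.resize(W["img"],None,fx=1.25,fy=1.25)
yaw=np.radians(-3.7);c,s=np.cos(yaw),np.sin(yaw)
M=lambda p:np.array([.581+c*p[0]-s*p[1],.160+s*p[0]+c*p[1],p[2]])
for h,z,col in [((.07,.126),.08,(0,0,255)),((.064,.12),.08,(0,255,0)),((.064,.12),.006,(255,0,0))]:
    pts=np.array([M((sx*h[0],sy*h[1],z)) for sx,sy in[(-1,-1),(1,-1),(1,1),(-1,1)]])
    cv2.polylines(im,[np.int32(proj(W,pts)*1.25)],True,col,1)
cv2.imwrite("pics/w4o.png",im)
```

```text
w4.png x0,y0,s 340 215 5.454545454545454
[[0.5479 0.2119 0.036 ]
 [0.5569 0.2477 0.036 ]
 [0.6323 0.2334 0.036 ]
 [0.6213 0.1966 0.036 ]] [0.5896 0.2224 0.036 ] [np.float64(0.03692482439407816), np.float64(0.07676388641531208), np.float64(0.0384721065897012), np.float64(0.07502571489351371)]
-11.213241494859334
[[0.5598 0.2189 0.056 ]
 [0.5615 0.2321 0.056 ]
 [0.6193 0.2263 0.056 ]
 [0.6174 0.2134 0.056 ]] [0.5895 0.2227 0.056 ] [np.float64(0.013331768406197507), np.float64(0.05803897372246299), np.float64(0.013049915038359608), np.float64(0.05793835906088581)]
-5.55888650037802
[[0.5034 0.0394 0.08  ]
 [0.5194 0.2915 0.08  ]
 [0.5075 0.0516 0.08  ]
 [0.522  0.2814 0.08  ]
 [0.6364 0.0482 0.08  ]
 [0.65   0.264  0.08  ]]
[0.5945 0.2204 0.006 ] [0.5779 0.1608 0.    ] [0.6472 0.1535 0.08  ]
```

View pics/w4.png

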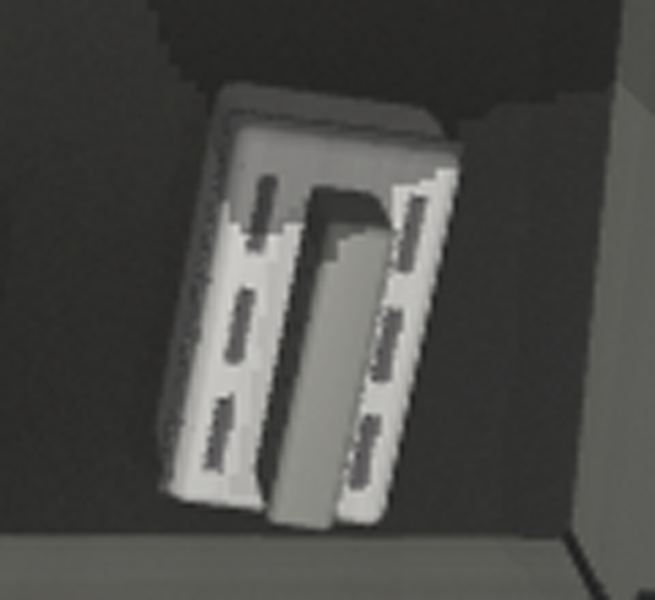

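View pics/w4o.png

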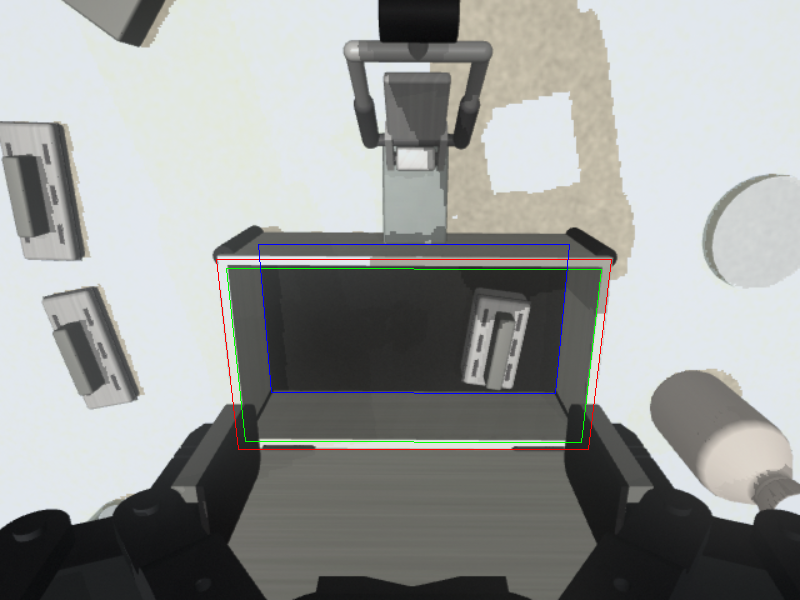

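```bash
cat >> h.py <<'E'
def quad(c,cs,z):
    P=np.array([onz(c,p,z) for p in cs]);d=(P[2]+P[3]-P[0]-P[1])
    return P.mean(0),np.array([np.linalg.norm(P[i]-P[(i+1)%4]) for i in range(4)]),np.degrees(np.arctan2(d[1],d[0]))
E
python3 - <<'E'
from h import *
np.set_printoptions(precision=4,suppress=True)
W=grab("wrist")
z=lambda p:(340+p[0]/5.4545,215+p[1]/5.4545)
print(quad(W,[z(p) for p in [(328,232),(392,228),(332,528),(268,526)]],.056))
print(quad(W,[z(p) for p in [(235,125),(460,148),(388,520),(170,492)]],.036))
E
```

```text
(array([0.593 , 0.2224, 0.056 ]), array([0.0104, 0.0548, 0.0109, 0.0538]), np.float64(-11.224235175512565))
(array([0.5914, 0.2227, 0.036 ]), array([0.0386, 0.0708, 0.0397, 0.0694]), np.float64(-10.564577560982897))
```

>>> step_arm(motion=[[0.06, 0.04, 0, 0, 0, -0.03, 135], [0.12, 0.08, 0, 0, 0, -0.06, 135], [0.162, 0.119, -0.04, 0, 0, -0.085, 135], [0.162, 0.119, -0.12, 0, 0, -0.085, 135], [0.162, 0.119, -0.2, 0, 0, -0.085, 135], [0.162, 0.119, -0.28, 0, 0, -0.085, 135], [0.162, 0.119, -0.34, 0, 0, -0.085, 135], [0.162, 0.119, -0.38, 0, 0, -0.085, 135], [0.162, 0.119, -0.38, 0, 0, -0.085, 135], [0.162, 0.119, -0.38, 0, 0, -0.085, 135]])

```text
time: 7.55
tool_pos: [0.5922, 0.2229, 0.0814]
tool_rot: [-0.0, 0.095, 0.995, -0.0]
contact_force: [0.0, -0.5, 0.3]
gripper_width: 0.469
```

Run:
```python
from h import *
W=grab("wrist");cv2.imwrite("pics/w5.png",W["img"])
s=monitor.state();print(s["tool_pos"],s["tool_rot"],s["gripper_width"])
```

```text
[0.59307841 0.22311572 0.08276926] [1.02186089e-03 9.52810196e-02 9.95449827e-01 3.52940100e-04] 0.4664944369935068
```

View pics/w5.png

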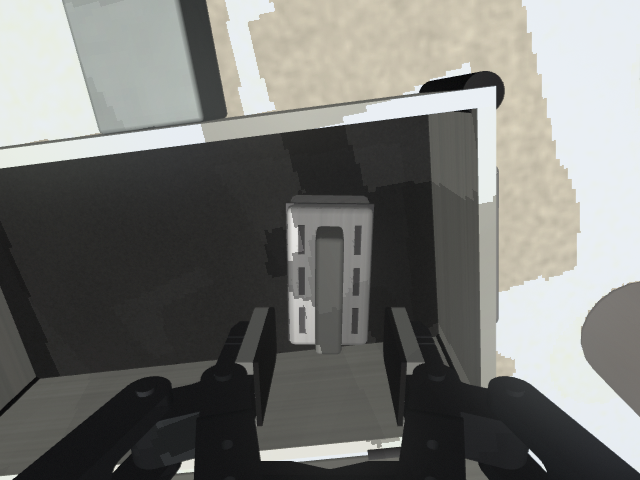

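>>> step_arm(motion=[[0, 0, -0.03, 0, 0, 0, 135], [0, 0, -0.06, 0, 0, 0, 135], [0, 0, -0.083, 0, 0, 0, 135], [0, 0, -0.083, 0, 0, 0, 135], [0, 0, -0.083, 0, 0, 0, 255], [0, 0, -0.083, 0, 0, 0, 255], [0, 0, -0.083, 0, 0, 0, 255], [0, 0, -0.083, 0, 0, 0, 255], [0, 0, -0.083, 0, 0, 0, 255], [0, 0, -0.083, 0, 0, 0, 255]])

```text
time: 8.6
tool_pos: [0.5925, 0.223, 0.0404]
tool_rot: [0.001, 0.095, 0.995, 0.0]
contact_force: [1.3, 0.1, 0.3]
gripper_width: 0.122
```

>>> step_arm(motion=[[0, 0, 0.06, 0, 0, 0, 255], [0, 0, 0.14, 0, 0, 0, 255], [0, 0, 0.22, 0, 0, 0, 255], [0, 0, 0.3, 0, 0, 0, 255], [0, 0, 0.38, 0, 0, 0, 255], [-0.06, -0.07, 0.42, 0, 0, 0, 255], [-0.12, -0.14, 0.42, 0, 0, 0, 255], [-0.18, -0.21, 0.42, 0, 0, 0, 255], [-0.24, -0.28, 0.42, 0, 0, 0, 255], [-0.3, -0.35, 0.4, 0, 0, 0, 255]])

```text
time: 9.6
tool_pos: [0.4411, 0.0469, 0.2406]
tool_rot: [0.001, 0.095, 0.995, -0.0]
contact_force: [0.1, -0.9, -2.1]
gripper_width: 0.121
```

>>> step_arm(motion=[[-0.044, -0.036, -0.06, 0, 0, 0, 255], [-0.044, -0.036, -0.14, 0, 0, 0, 255], [-0.044, -0.036, -0.22, 0, 0, 0, 255], [-0.044, -0.036, -0.3, 0, 0, 0, 255], [-0.044, -0.036, -0.36, 0, 0, 0, 255], [-0.044, -0.036, -0.39, 0, 0, 0, 255], [-0.044, -0.036, -0.402, 0, 0, 0, 255], [-0.044, -0.036, -0.406, 0, 0, 0, 255], [-0.044, -0.036, -0.406, 0, 0, 0, 255]])

```text
time: 10.5
tool_pos: [0.4206, 0.0299, 0.0375]
tool_rot: [0.001, 0.095, 0.995, 0.0]
contact_force: [0.1, 0.9, -2.0]
gripper_width: 0.118
```

>>> step_arm(motion=[[0, 0, -0.004, 0, 0, 0, 255], [0, 0, -0.007, 0, 0, 0, 255], [0, 0, -0.007, 0, 0, 0, 255], [0, 0, -0.007, 0, 0, 0, 150], [0, 0, -0.007, 0, 0, 0, 120], [0, 0, -0.007, 0, 0, 0, 120], [0, 0, 0.06, 0, 0, 0, 120], [0, 0, 0.16, 0, 0, 0, 0], [0, 0, 0.26, 0, 0, 0, 0], [0, 0, 0.36, 0, 0, 0, 0]])

```text
time: 11.5
tool_pos: [0.4196, 0.03, 0.2186]
tool_rot: [0.0, 0.095, 0.995, 0.0]
contact_force: [1.6, -0.1, -0.1]
gripper_width: 0.989
```

Run:
```python
from h import *
W=grab("wrist");cv2.imwrite("pics/w6.png",W["img"])
T=grab("top");cv2.imwrite("pics/t6.png",T["img"])
s=monitor.state();print(s["tool_pos"],s["tool_rot"],s["gripper_width"])
```

```text
[0.42422536 0.02949649 0.225934  ] [ 7.88727355e-03  9.51695252e-02  9.95429830e-01 -8.11617681e-05] 1.0007485666858305
```

View pics/w6.png

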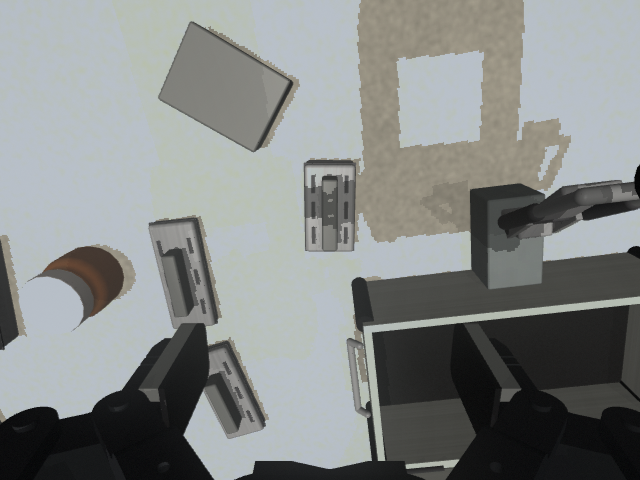

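View pics/t6.png

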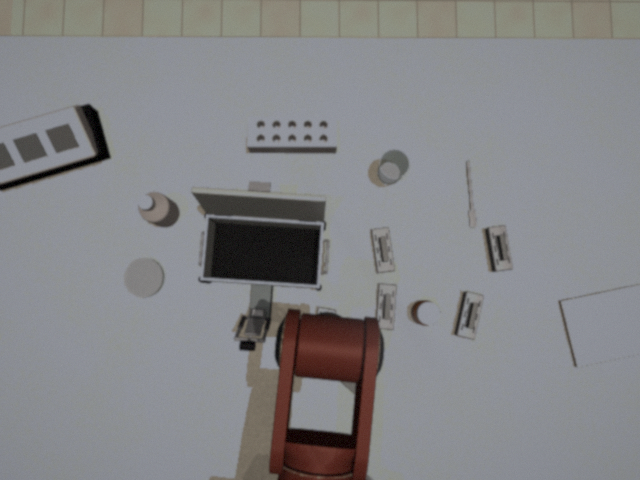

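>>> step_arm(motion=[[0.01, -0.07, 0, 0, 0, -0.01, 120], [0.02, -0.15, 0, 0, 0, -0.02, 120], [0.03, -0.24, 0, 0, 0, -0.035, 120], [0.042, -0.33, 0, 0, 0, -0.035, 120], [0.042, -0.42, 0, 0, 0, -0.035, 120], [0.042, -0.51, -0.02, 0, 0, -0.035, 120], [0.042, -0.6, -0.06, 0, 0, -0.035, 120], [0.042, -0.646, -0.1, 0, 0, -0.035, 120], [0.042, -0.646, -0.12, 0, 0, -0.035, 120], [0.042, -0.646, -0.12, 0, 0, -0.035, 120]])

```text
time: 12.6
tool_pos: [0.4397, -0.2921, 0.1541]
tool_rot: [-0.002, 0.122, 0.993, 0.002]
contact_force: [0.2, 0.8, 0.0]
gripper_width: 0.531
```

Run:
```python
from h import *
W=grab("wrist");cv2.imwrite("pics/w7.png",W["img"])
s=monitor.state();print(s["tool_pos"],s["tool_rot"],s["gripper_width"])
```

```text
[ 0.44055185 -0.29204089  0.15565664] [-9.72061926e-04  1.21245515e-01  9.92621657e-01  9.08677168e-04] 0.5258086816156455
```

View pics/w7.png

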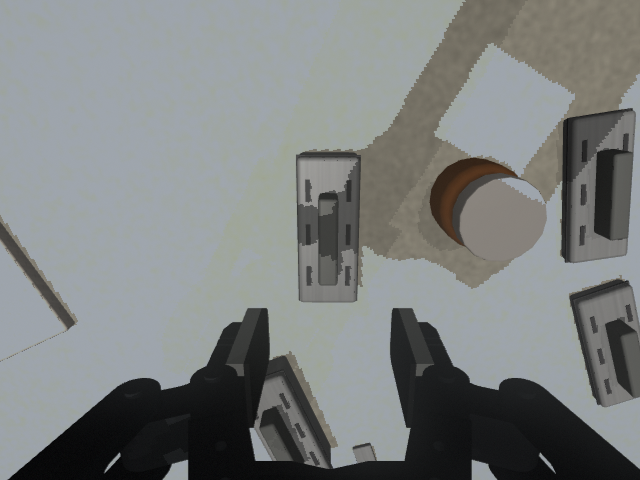

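Run:
```python
from h import *
W=grab("wrist")
print(quad(W,[(297,157),(361,157),(357,302),(300,302)],.03))
print(quad(W,[(320,193),(338,193),(338,285),(319,285)],.05))
s=monitor.state();print(s["tool_pos"])
```

```text
(array([ 0.44193073, -0.29287821,  0.03      ]), array([0.03963374, 0.09918144, 0.03942918, 0.09916164]), np.float64(-14.129766528245291))
(array([ 0.44033788, -0.29247783,  0.05      ]), array([0.01059188, 0.05898268, 0.01199912, 0.05898652]), np.float64(-14.236638365969881))
[ 0.44119127 -0.29212885  0.15684323]
```

>>> step_arm(motion=[[0, 0, -0.06, 0, 0, 0, 135], [0, 0, -0.12, 0, 0, 0, 135], [0, 0, -0.18, 0, 0, 0, 135], [0, 0, -0.22, 0, 0, 0, 135], [0, 0, -0.244, 0, 0, 0, 135], [0, 0, -0.244, 0, 0, 0, 255], [0, 0, -0.244, 0, 0, 0, 255], [0, 0, -0.244, 0, 0, 0, 255], [0, 0, -0.244, 0, 0, 0, 255], [0, 0, -0.244, 0, 0, 0, 255]])

```text
time: 13.7
tool_pos: [0.4421, -0.2938, 0.0364]
tool_rot: [0.001, 0.121, 0.993, -0.001]
contact_force: [0.1, 1.6, 4.1]
gripper_width: 0.119
```

>>> step_arm(motion=[[0, 0, 0.06, 0, 0, 0, 255], [0, 0, 0.14, 0, 0, 0, 255], [0, 0, 0.22, 0, 0, 0, 255], [0, 0, 0.3, 0, 0, 0.02, 255], [0.03, 0.08, 0.38, 0, 0, 0.04, 255], [0.06, 0.17, 0.42, 0, 0, 0.06, 255], [0.09, 0.26, 0.42, 0, 0, 0.08, 255], [0.12, 0.35, 0.42, 0, 0, 0.1, 255], [0.15, 0.44, 0.42, 0, 0, 0.12, 255], [0.18, 0.53, 0.42, 0, 0, 0.12, 255]])

```text
time: 14.7
tool_pos: [0.531, -0.0262, 0.2446]
tool_rot: [-0.0, 0.031, 1.0, -0.0]
contact_force: [0.1, -0.3, -2.6]
gripper_width: 0.12
```

>>> step_arm(motion=[[0.03, 0.09, 0, 0, 0, 0, 255], [0.06, 0.18, 0, 0, 0, 0, 255], [0.08, 0.27, 0, 0, 0, 0, 255], [0.1, 0.36, 0, 0, 0, 0, 255], [0.102, 0.43, 0, 0, 0, 0, 255], [0.102, 0.477, 0, 0, 0, 0, 255], [0.102, 0.477, -0.06, 0, 0, 0, 255], [0.102, 0.477, -0.12, 0, 0, 0, 255], [0.102, 0.477, -0.16, 0, 0, 0, 255], [0.102, 0.477, -0.16, 0, 0, 0, 255]])

```text
time: 15.7
tool_pos: [0.5789, 0.2096, 0.1596]
tool_rot: [-0.004, 0.032, 0.999, -0.001]
contact_force: [-1.2, 0.5, -2.2]
gripper_width: 0.12
```

Run:
```python
from h import *
W=grab("wrist");cv2.imwrite("pics/w8.png",W["img"])
s=monitor.state();print(s["tool_pos"],s["tool_rot"],s["gripper_width"],s["contact_force"])
```

```text
[0.58046473 0.20990706 0.16232737] [-2.39152726e-03  3.16995692e-02  9.99494334e-01 -7.03112731e-04] 0.12466153829008439 [-0.85845938  0.49617313 -2.33490518]
```

View pics/w8.png

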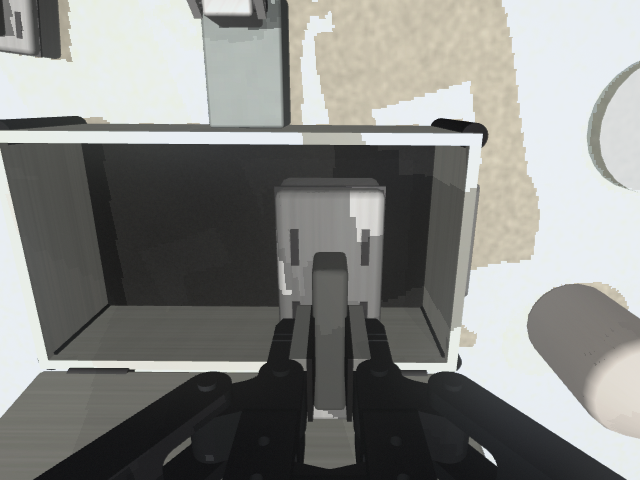

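>>> step_arm(motion=[[0, 0, -0.05, 0, 0, 0, 255], [0, 0, -0.1, 0, 0, 0, 255], [0, 0, -0.15, 0, 0, 0, 255], [0, 0, -0.19, 0, 0, 0, 255], [0, 0, -0.22, 0, 0, 0, 255], [0, 0, -0.235, 0, 0, 0, 255], [0, 0, -0.235, 0, 0, 0, 255]])

```text
time: 16.45
tool_pos: [0.582, 0.2103, 0.0471]
tool_rot: [-0.0, 0.032, 0.999, -0.0]
contact_force: [-0.2, 0.3, -1.9]
gripper_width: 0.119
```

>>> step_arm(motion=[[0, 0, -0.005, 0, 0, 0, 255], [0, 0, -0.01, 0, 0, 0, 255], [0, 0, -0.01, 0, 0, 0, 255], [0, 0, -0.01, 0, 0, 0, 150], [0, 0, -0.01, 0, 0, 0, 120], [0, 0, -0.01, 0, 0, 0, 120], [0, 0, 0.06, 0, 0, 0, 120], [0, 0, 0.16, 0, 0, 0, 120], [0, 0, 0.26, 0, 0, 0, 120], [0, 0, 0.36, 0, 0, 0, 120]])

```text
time: 17.45
tool_pos: [0.5818, 0.2103, 0.2295]
tool_rot: [0.0, 0.032, 0.999, 0.0]
contact_force: [1.0, 0.2, 0.3]
gripper_width: 0.529
```

Run:
```python
from h import *
W=grab("wrist");cv2.imwrite("pics/w9.png",W["img"])
T=grab("top");cv2.imwrite("pics/t9.png",T["img"])
s=monitor.state();print(s["tool_pos"],s["tool_rot"],s["gripper_width"],s["contact_force"])
```

```text
[0.58660001 0.21151665 0.23859649] [0.00858804 0.03158054 0.99946176 0.00225905] 0.5301959666807657 [0.54112366 0.40495019 0.53573106]
```

View pics/w9.png

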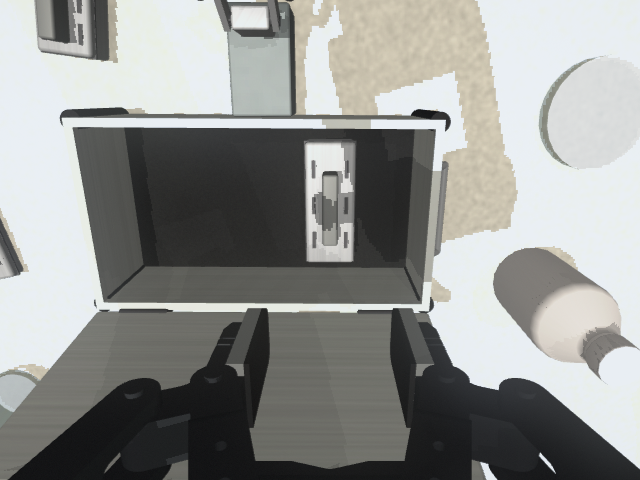

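View pics/t9.png

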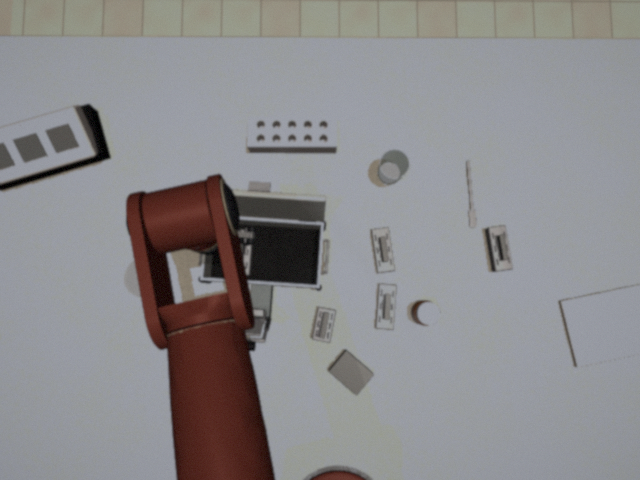

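>>> step_arm(motion=[[0, -0.07, 0, 0, 0, 0, 120], [0, -0.16, 0, 0, 0, 0.02, 120], [0, -0.25, 0, 0, 0, 0.04, 120], [0, -0.34, 0, 0, 0, 0.06, 120], [0, -0.43, 0, 0, 0, 0.08, 120], [0, -0.52, 0, 0, 0, 0.1, 120], [0, -0.61, 0, 0, 0, 0.12, 120], [0, -0.7, 0, 0, 0, 0.137, 120], [0, -0.79, 0, 0, 0, 0.137, 120], [0, -0.88, 0, 0, 0, 0.137, 120]])

```text
time: 18.55
tool_pos: [0.5819, -0.2316, 0.2276]
tool_rot: [0.0, -0.071, 0.997, -0.0]
contact_force: [1.3, -0.0, -1.1]
gripper_width: 0.534
```

>>> step_arm(motion=[[0.01, -0.09, 0, 0, 0, 0, 120], [0.014, -0.18, 0, 0, 0, 0, 120], [0.014, -0.25, 0, 0, 0, 0, 120], [0.014, -0.27, -0.06, 0, 0, 0, 120], [0.014, -0.27, -0.12, 0, 0, 0, 120], [0.014, -0.27, -0.15, 0, 0, 0, 120], [0.014, -0.27, -0.15, 0, 0, 0, 120], [0.014, -0.27, -0.15, 0, 0, 0, 120], [0.014, -0.27, -0.15, 0, 0, 0, 120]])

```text
time: 19.45
tool_pos: [0.5902, -0.365, 0.1549]
tool_rot: [0.001, -0.071, 0.997, -0.001]
contact_force: [-0.1, 0.2, 1.1]
gripper_width: 0.531
```

Run:
```python
from h import *
W=grab("wrist");cv2.imwrite("pics/w10.png",W["img"])
s=monitor.state();print(s["tool_pos"],s["tool_rot"],s["gripper_width"],s["contact_force"])
```

```text
[ 0.59020447 -0.36500738  0.15493326] [ 0.00145486 -0.07132462  0.99745122 -0.00131748] 0.5298699418483466 [0.94572091 0.04446668 0.55265811]
```

View pics/w10.png

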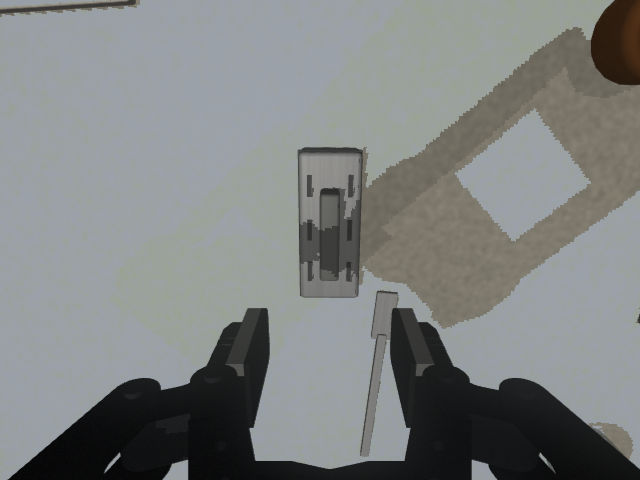

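>>> step_arm(motion=[[0, 0, -0.06, 0, 0, 0, 135], [0, 0, -0.12, 0, 0, 0, 135], [0, 0, -0.18, 0, 0, 0, 135], [0, 0, -0.22, 0, 0, 0, 135], [0, 0, -0.238, 0, 0, 0, 135], [0, 0, -0.238, 0, 0, 0, 255], [0, 0, -0.238, 0, 0, 0, 255], [0, 0, -0.238, 0, 0, 0, 255], [0, 0, -0.238, 0, 0, 0, 255], [0, 0, -0.238, 0, 0, 0, 255]])

```text
time: 20.5
tool_pos: [0.5902, -0.3655, 0.0354]
tool_rot: [0.001, -0.071, 0.997, -0.001]
contact_force: [0.0, -0.1, 4.4]
gripper_width: 0.119
```

>>> step_arm(motion=[[0, 0, 0.06, 0, 0, 0, 255], [0, 0, 0.14, 0, 0, 0, 255], [0, 0, 0.22, 0, 0, 0, 255], [0, 0, 0.3, 0, 0, -0.02, 255], [-0.01, 0.08, 0.38, 0, 0, -0.04, 255], [-0.02, 0.17, 0.42, 0, 0, -0.06, 255], [-0.026, 0.26, 0.42, 0, 0, -0.08, 255], [-0.026, 0.35, 0.42, 0, 0, -0.1, 255], [-0.026, 0.44, 0.42, 0, 0, -0.12, 255], [-0.026, 0.53, 0.42, 0, 0, -0.137, 255]])

```text
time: 21.5
tool_pos: [0.5751, -0.0977, 0.2426]
tool_rot: [-0.001, 0.032, 0.999, 0.0]
contact_force: [0.3, -0.0, -3.3]
gripper_width: 0.119
```

>>> step_arm(motion=[[0, 0.09, 0, 0, 0, 0, 255], [0, 0.18, 0, 0, 0, 0, 255], [0, 0.27, 0, 0, 0, 0, 255], [0, 0.36, 0, 0, 0, 0, 255], [0, 0.42, 0, 0, 0, 0, 255], [0, 0.431, -0.06, 0, 0, 0, 255], [0, 0.431, -0.12, 0, 0, 0, 255], [0, 0.431, -0.16, 0, 0, 0, 255], [0, 0.431, -0.16, 0, 0, 0, 255], [0, 0.431, -0.16, 0, 0, 0, 255]])

```text
time: 22.5
tool_pos: [0.5756, 0.1158, 0.163]
tool_rot: [-0.001, 0.032, 0.999, -0.0]
contact_force: [0.6, 0.2, -1.6]
gripper_width: 0.119
```

Run:
```python
from h import *
W=grab("wrist");cv2.imwrite("pics/w11.png",W["img"])
s=monitor.state();print(s["tool_pos"],s["tool_rot"],s["gripper_width"],s["contact_force"])
```

```text
[0.57652973 0.11582074 0.16441315] [6.64359892e-04 3.17217299e-02 9.99496516e-01 7.42673412e-05] 0.12079386000329079 [ 0.93408278 -0.19249763 -2.61892782]
```

View pics/w11.png

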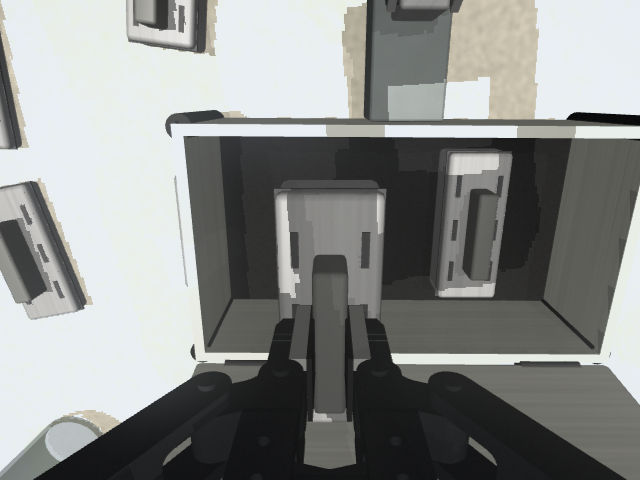

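>>> step_arm(motion=[[0, 0, -0.05, 0, 0, 0, 255], [0, 0, -0.1, 0, 0, 0, 255], [0, 0, -0.15, 0, 0, 0, 255], [0, 0, -0.19, 0, 0, 0, 255], [0, 0, -0.22, 0, 0, 0, 255], [0, 0, -0.235, 0, 0, 0, 255], [0, 0, -0.243, 0, 0, 0, 255], [0, 0, -0.247, 0, 0, 0, 255], [0, 0, -0.247, 0, 0, 0, 255]])

```text
time: 23.45
tool_pos: [0.5772, 0.116, 0.0414]
tool_rot: [0.001, 0.032, 0.999, 0.0]
contact_force: [-1.6, -0.6, -0.4]
gripper_width: 0.12
```

>>> step_arm(motion=[[0, 0, 0, 0, 0, 0, 150], [0, 0, 0, 0, 0, 0, 120], [0, 0, 0, 0, 0, 0, 120], [0, 0, 0.06, 0, 0, 0, 120], [0, 0, 0.16, 0, 0, 0, 120], [0, 0, 0.26, 0, 0, 0, 120], [0, 0, 0.36, 0, 0, 0, 120], [0, 0, 0.46, 0, 0, 0, 120], [0, 0, 0.52, 0, 0, 0, 255], [0, 0, 0.52, 0, 0, 0, 255]])

```text
time: 24.45
tool_pos: [0.5787, 0.1161, 0.3077]
tool_rot: [0.006, 0.032, 0.999, 0.001]
contact_force: [-1.3, -0.3, 1.0]
gripper_width: 0.196
```

Run:
```python
from h import *
W=grab("wrist");cv2.imwrite("pics/w12.png",W["img"])
T=grab("top");cv2.imwrite("pics/t12.png",T["img"])
S=grab("scene");cv2.imwrite("pics/s12.png",S["img"])
s=monitor.state();print(s["tool_pos"],s["tool_rot"],s["gripper_width"],s["contact_force"])
```

```text
[0.57565696 0.11585885 0.29879239] [-5.96399765e-04  3.16334539e-02  9.99499358e-01 -5.06671427e-05] 0.0025163128848087932 [0.3891105  0.6892894  0.01145069]
```

View pics/w12.png

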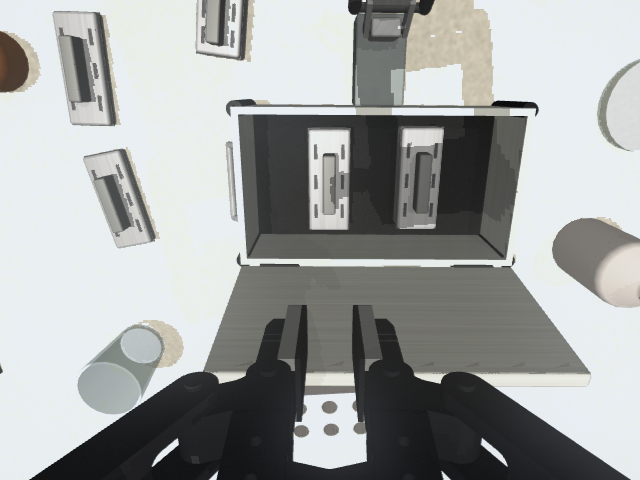

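View pics/s12.png

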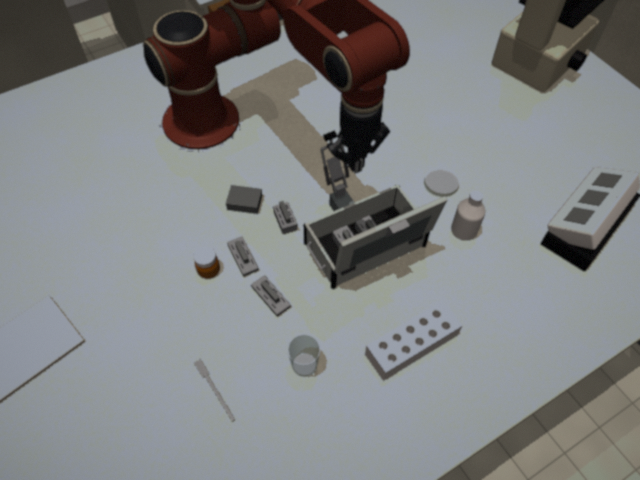

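View pics/t12.png

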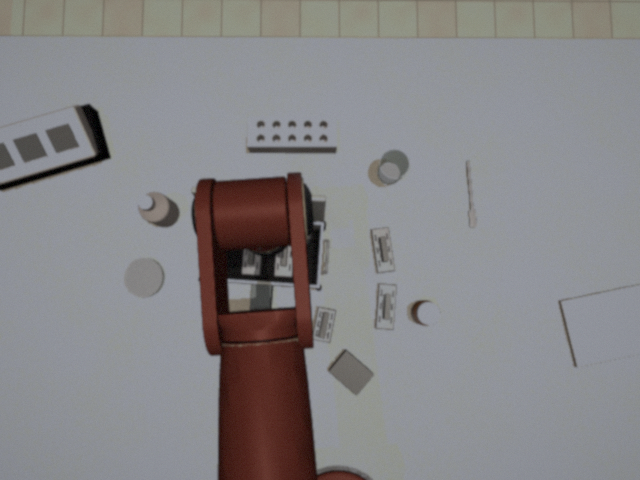

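>>> step_arm(motion=[[0.06, -0.01, 0.02, 0, 0, 0, 255], [0.12, -0.02, 0.02, 0, 0, 0, 255], [0.18, -0.03, 0.02, 0, 0, 0, 255], [0.24, -0.05, 0.02, 0, 0, 0, 255], [0.31, -0.052, 0.02, 0, 0, 0, 255], [0.32, -0.052, 0.0, 0, 0, 0, 255], [0.32, -0.052, -0.06, 0, 0, 0, 255], [0.32, -0.052, -0.12, 0, 0, 0, 255], [0.32, -0.052, -0.18, 0, 0, 0, 255], [0.32, -0.052, -0.2, 0, 0, 0, 255]])

```text
time: 25.6
tool_pos: [0.7321, 0.09, 0.192]
tool_rot: [-0.006, 0.032, 0.999, -0.0]
contact_force: [-0.7, -1.0, -1.8]
gripper_width: -0.001
```

Run:
```python
from h import *
S=grab("scene");zoom(S,"s13.png",365,200,200,150)
s=monitor.state();print(s["tool_pos"],s["contact_force"])
```

```text
s13.png x0,y0,s 265 125 4.0
[0.73236652 0.0900258  0.19233899] [-0.69451947  0.39484886 -1.55526249]
```

View pics/s13.png

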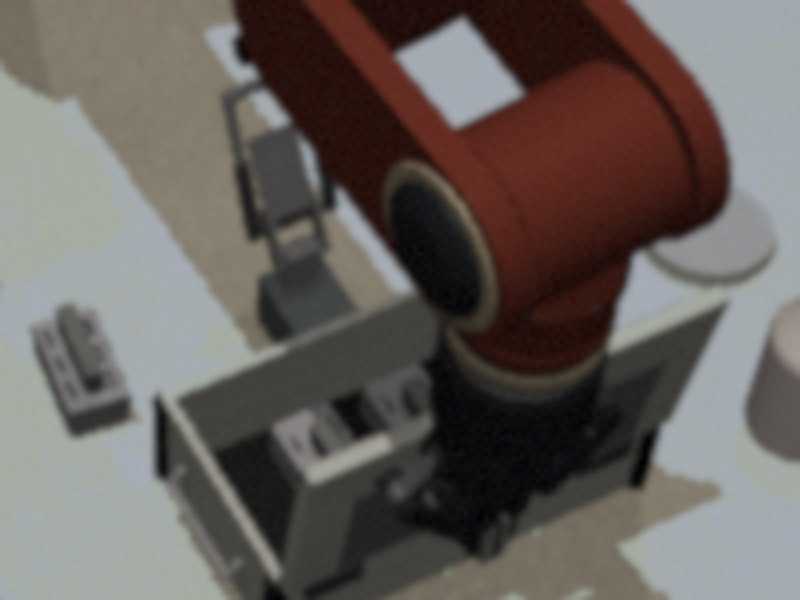

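>>> step_arm(motion=[[-0.06, 0, 0, 0, 0, 0, 255], [-0.1, 0.0, 0, 0, 0, 0, 255], [-0.133, 0.0, 0, 0, 0, 0, 255], [-0.167, 0.005, 0, 0, 0, 0, 255], [-0.198, 0.01, 0, 0, 0, 0, 255], [-0.233, 0.01, -0.012, 0, 0, 0, 255], [-0.267, 0.01, -0.023, 0, 0, 0, 255], [-0.267, 0.01, -0.023, 0, 0, 0, 255]])

```text
time: 26.45
tool_pos: [0.6013, 0.0952, 0.1891]
tool_rot: [0.0, 0.031, 1.0, 0.0]
contact_force: [0.4, -0.0, 0.1]
gripper_width: 0.002
```

Run:
```python
from h import *
S=grab("scene");zoom(S,"s14.png",365,200,200,150)
s=monitor.state();print(s["tool_pos"],s["contact_force"])
```

```text
s14.png x0,y0,s 265 125 4.0
[0.60215093 0.09502721 0.18921178] [-0.04278181  0.17869815  0.28095249]
```

View pics/s14.png

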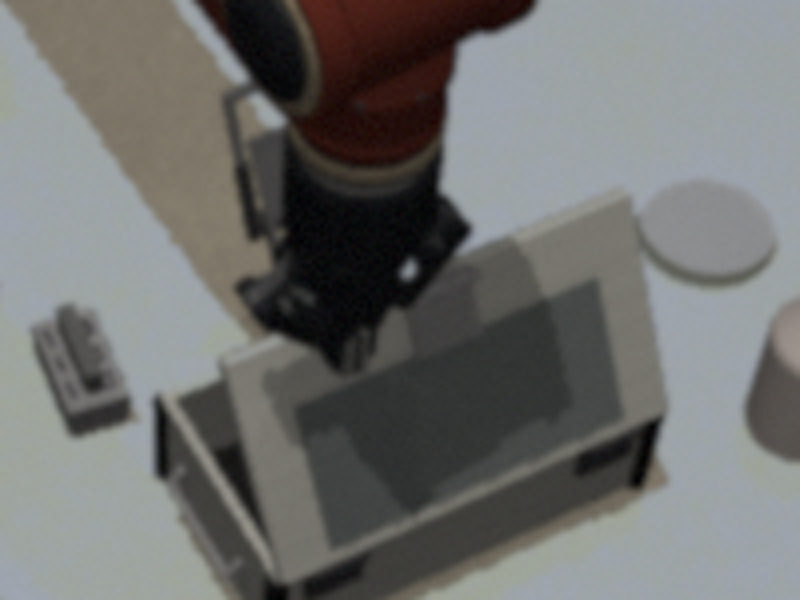

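>>> step_arm(motion=[[-0.03, 0, -0.023, 0, 0, 0, 255], [-0.058, 0.0, -0.044, 0, 0, 0, 255], [-0.082, 0.0, -0.073, 0, 0, 0, 255], [-0.102, 0.005, -0.102, 0, 0, 0, 255], [-0.112, 0.01, -0.123, 0, 0, 0, 255], [-0.12, 0.01, -0.146, 0, 0, 0, 255], [-0.126, 0.01, -0.169, 0, 0, 0, 255], [-0.13, 0.01, -0.185, 0, 0, 0, 255], [-0.13, 0.01, -0.192, 0, 0, 0, 255], [-0.13, 0.01, -0.192, 0, 0, 0, 255]])

```text
time: 27.5
tool_pos: [0.5376, 0.0998, 0.0922]
tool_rot: [-0.0, 0.032, 0.999, -0.0]
contact_force: [0.2, 0.0, -0.4]
gripper_width: -0.004
```

Run:
```python
from h import *
S=grab("scene");zoom(S,"s15.png",365,200,200,150)
s=monitor.state();print(s["tool_pos"],s["contact_force"])
```

```text
s15.png x0,y0,s 265 125 4.0
[0.53769289 0.09981408 0.09215852] [-0.42508954 -0.0977428   0.10112928]
```

View pics/s15.png

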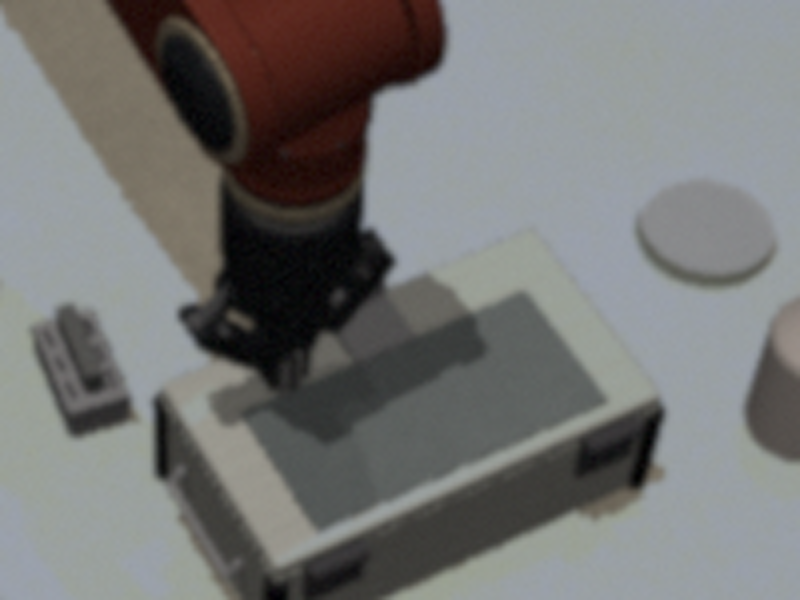

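>>> step_arm(motion=[[0, 0, -0.003, 0, 0, 0, 255], [0, 0, -0.006, 0, 0, 0, 255], [0, 0, -0.006, 0, 0, 0, 255], [0, 0, -0.006, 0, 0, 0, 255]])

```text
time: 27.95
tool_pos: [0.5378, 0.0998, 0.0919]
tool_rot: [-0.0, 0.032, 1.0, -0.0]
contact_force: [-8.1, -0.8, 15.8]
gripper_width: -0.002
```

>>> step_arm(motion=[[0, 0, 0.06, 0, 0, 0, 255], [0, 0, 0.14, 0, 0, 0, 255], [0, 0, 0.22, 0, 0, 0, 255], [0, 0, 0.3, 0, 0, 0, 200], [0, 0, 0.38, 0, 0, 0, 100], [0, 0, 0.44, 0, 0, 0, 100], [-0.06, 0.05, 0.44, 0, 0, 0, 100], [-0.13, 0.1, 0.44, 0, 0, 0, 100], [-0.16, 0.144, 0.44, 0, 0, 0, 100], [-0.16, 0.144, 0.44, 0, 0, 0, 100]])

```text
time: 28.95
tool_pos: [0.4561, 0.1736, 0.3095]
tool_rot: [0.0, 0.03, 1.0, 0.0]
contact_force: [-0.1, -0.4, -0.6]
gripper_width: 0.606
```

Run:
```python
from h import *
np.set_printoptions(precision=4,suppress=True)
W=grab("wrist");cv2.imwrite("pics/w16.png",W["img"])
s=monitor.state();print(s["tool_pos"],s["tool_rot"],s["gripper_width"])
S=grab("scene");T=grab("top")
for n in ["loop_knob","loop_bar","lever_tip","loop_pin","keeper","latch_pivot"]:
    v=[]
    for c in (S,T,W):
        r=eyes.pinpoint(n,c["cam"]); 
        if r: v.append((c,r[0]["uv"],round(r[0]["p"],2)))
    print(n,[(a["cam"],b,p) for a,b,p in v]); 
    if len(v)>1: print(tri([a for a,_,_ in v],[b for _,b,_ in v]))
zoom(S,"s16.png",350,180,200,150)
```

```text
[0.457  0.1726 0.3094] [ 0.0004  0.0305  0.9995 -0.0001] 0.6089460481286221
loop_knob [('scene', [330.4, 146.6], 0.6), ('top', [380.9, 249.3], 0.38)]
(array([ 0.5767, -0.0058,  0.4418]), [np.float64(0.04891454802822936), np.float64(0.048914548028229345)])
loop_bar [('scene', [332.3, 144.5], 0.66), ('top', [382.3, 251.9], 0.62), ('wrist', [319.0, 148.5], 0.67)]
(array([0.4853, 0.0711, 0.3341]), [np.float64(0.0414036612910649), np.float64(0.14753470059908202), np.float64(0.14230212645509635)])
lever_tip [('scene', [333.2, 154.6], 0.73), ('top', [251.1, 333.5], 0.58), ('wrist', [326.5, 149.7], 0.63)]
(array([0.4092, 0.1732, 0.1462]), [np.float64(0.0009611888145144357), np.float64(0.0021225706459661836), np.float64(0.0017361664203545412)])
loop_pin [('scene', [341.0, 178.5], 0.62), ('wrist', [325.3, 177.7], 0.67)]
(array([0.4391, 0.1738, 0.0895]), [np.float64(0.002893384265887251), np.float64(0.0028933842658872694)])
keeper [('scene', [355.4, 202.0], 0.61), ('top', [260.7, 279.3], 0.6), ('wrist', [325.7, 269.4], 0.57)]
(array([0.5195, 0.1641, 0.093 ]), [np.float64(0.0012363802579758957), np.float64(0.0037749732888390022), np.float64(0.0025594735803279724)])
latch_pivot [('scene', [343.2, 185.7], 0.8), ('top', [255.7, 312.1], 0.96), ('wrist', [324.2, 187.0], 0.63)]
(array([0.4504, 0.1725, 0.0745]), [np.float64(0.0037856804975208635), np.float64(0.0003363755624733915), np.float64(0.003493348946832453)])
s16.png x0,y0,s 250 105 4.0
```

View pics/w16.png

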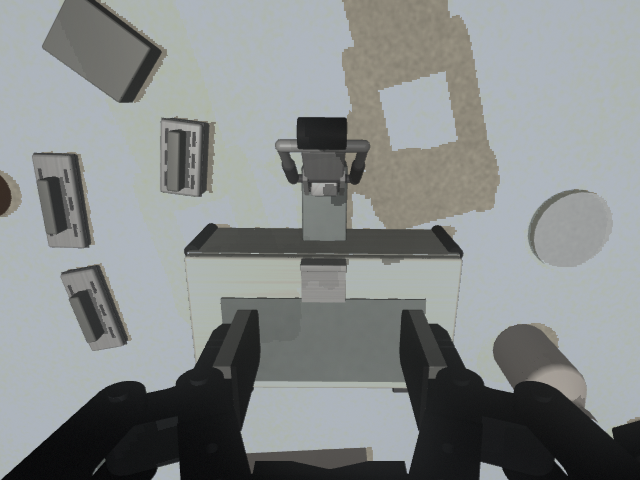

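View pics/s16.png

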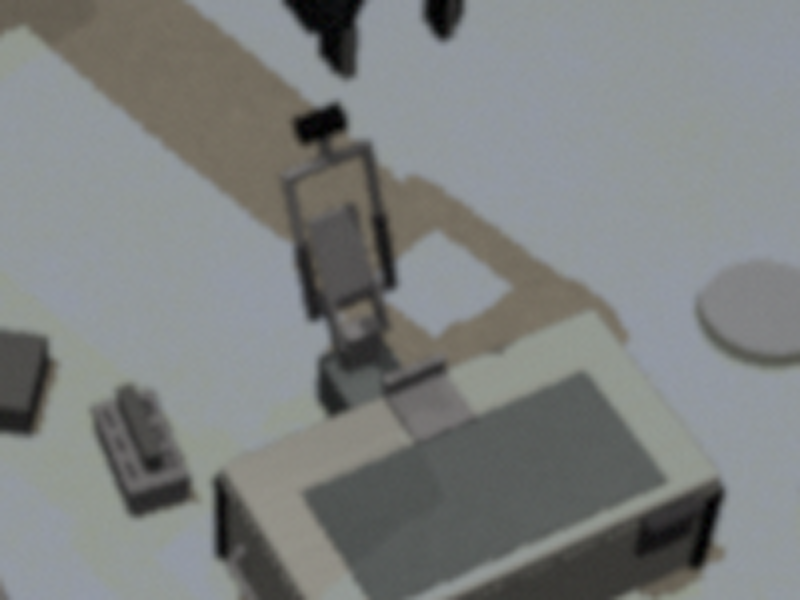

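Run:
```python
from h import *
np.set_printoptions(precision=4,suppress=True)
S=grab("scene");W=grab("wrist");T=grab("top")
print(tri([W,S],[(322,131.5),(329.75,135.75)]))
print(tri([W,S],[(322,146),(250+328/4,105+160/4)]))
P=np.array([[.3999,.1716,.202]])
for c in (W,S): print(c["cam"],proj(c,P))
```

```text
(array([0.3932, 0.1715, 0.1973]), [np.float64(4.0933580971005403e-05), np.float64(4.0933580971077984e-05)])
(array([0.4038, 0.1709, 0.1764]), [np.float64(0.00048114445854554867), np.float64(0.0004811444585455269)])
wrist [[322.7033 144.0209]]
scene [[331.3849 136.1344]]
```

>>> step_arm(motion=[[-0.06, -0.002, 0, 0, 0, 0, 100], [-0.126, -0.002, 0, 0, 0, 0, 100], [-0.126, -0.002, -0.06, 0, 0, 0, 100], [-0.126, -0.002, -0.12, 0, 0, 0, 100], [-0.126, -0.002, -0.16, 0, 0, 0, 100], [-0.126, -0.002, -0.2, 0, 0, 0, 100], [-0.126, -0.002, -0.2, 0, 0, 0, 100], [-0.126, -0.002, -0.2, 0, 0, 0, 100]])

```text
time: 30.95
tool_pos: [0.3945, 0.1709, 0.2096]
tool_rot: [-0.0, 0.032, 0.999, -0.0]
contact_force: [0.0, -0.2, 0.8]
gripper_width: 0.608
```

Run:
```python
from h import *
W=grab("wrist");cv2.imwrite("pics/w17.png",W["img"])
S=grab("scene");zoom(S,"s17.png",340,160,120,90)
s=monitor.state();print(s["tool_pos"],s["tool_rot"],s["gripper_width"])
```

```text
s17.png x0,y0,s 280 115 6.666666666666667
[0.39532505 0.17106191 0.21094636] [1.16618792e-03 3.16754315e-02 9.99497473e-01 3.28925985e-04] 0.6101431088416656
```

View pics/w17.png

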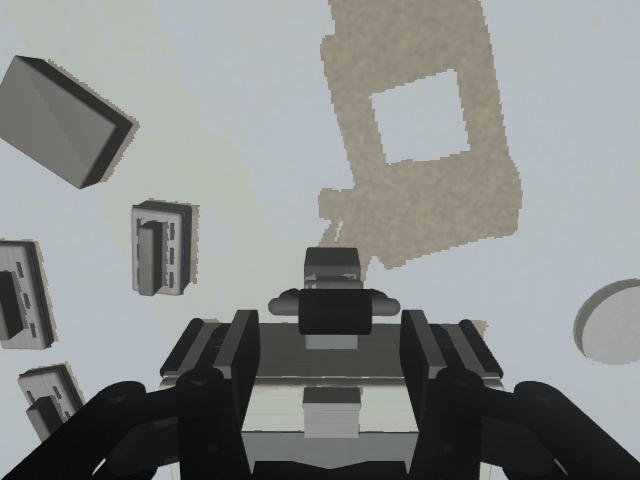

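View pics/s17.png

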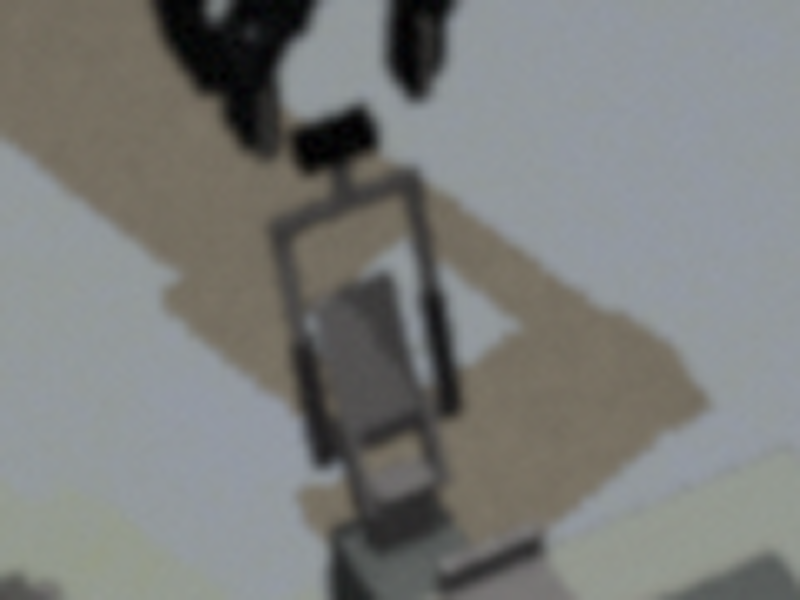

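Run:
```python
from h import *
np.set_printoptions(precision=4,suppress=True)
S=grab("scene");W=grab("wrist")
print(tri([W,S],[(336,312),(280+336/6.667,115+140/6.667)]))
print(proj(W,[[.3945,.173,.198]]), monitor.state()["tool_pos"])
```

```text
(array([0.3953, 0.1729, 0.1978]), [np.float64(0.0008287226020178614), np.float64(0.0008287226020177235)])
[[334.2302 309.6953]] [0.3954 0.1711 0.211 ]
```

>>> step_arm(motion=[[0, 0.004, -0.015, 0, 0, 0, 100], [0, 0.004, -0.03, 0, 0, 0, 100], [0, 0.004, -0.044, 0, 0, 0, 100], [0, 0.004, -0.044, 0, 0, 0, 255], [0, 0.004, -0.044, 0, 0, 0, 255], [0, 0.004, -0.044, 0, 0, 0, 255], [0, 0.004, -0.044, 0, 0, 0, 255], [0, 0.004, -0.044, 0, 0, 0, 255]])

```text
time: 31.95
tool_pos: [0.3944, 0.1728, 0.1871]
tool_rot: [-0.0, 0.032, 0.999, -0.0]
contact_force: [-0.1, 0.1, -2.5]
gripper_width: 0.313
```

Run:
```python
from h import *
W=grab("wrist");cv2.imwrite("pics/w18.png",W["img"])
s=monitor.state();print(s["tool_pos"],s["contact_force"],s["gripper_width"]*85)
```

```text
[0.39441211 0.17282037 0.18711803] [-0.45887723 -1.00478792 -1.74616905] 26.333278818447102
```

View pics/w18.png

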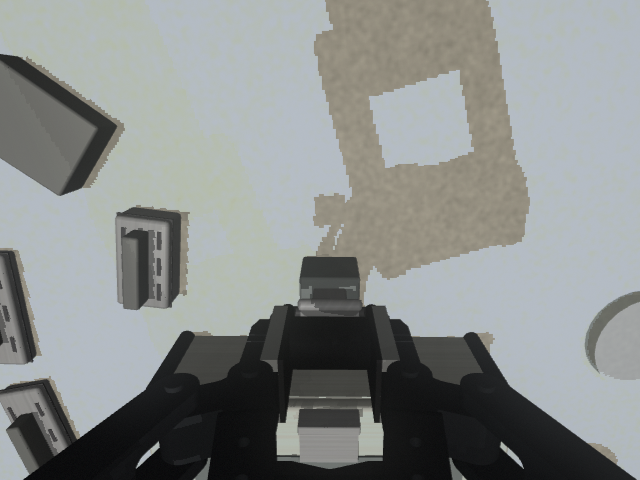

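>>> step_arm(motion=[[0.028, -0.002, 0.01, 0, 0, 0, 255], [0.055, -0.004, 0.017, 0, 0, 0, 255], [0.096, -0.006, 0.02, 0, 0, 0, 255], [0.12, -0.008, 0.018, 0, 0, 0, 255], [0.144, -0.009, 0.015, 0, 0, 0, 255], [0.168, -0.011, 0.008, 0, 0, 0, 255], [0.191, -0.012, 0.0, 0, 0, 0, 255], [0.191, -0.012, 0.0, 0, 0, 0, 255]])

```text
time: 32.8
tool_pos: [0.4896, 0.1667, 0.1865]
tool_rot: [-0.002, 0.032, 0.999, -0.0]
contact_force: [-3.2, -1.6, 0.3]
gripper_width: 0.309
```

Run:
```python
from h import *
S=grab("scene");zoom(S,"s19.png",350,175,120,90)
s=monitor.state();print(s["tool_pos"],s["contact_force"],s["gripper_width"]*85)
```

```text
s19.png x0,y0,s 290 130 6.666666666666667
[0.48932838 0.16670796 0.1867404 ] [-3.3016428  -0.20054383 -1.73830359] 26.234368954022013
```

View pics/s19.png

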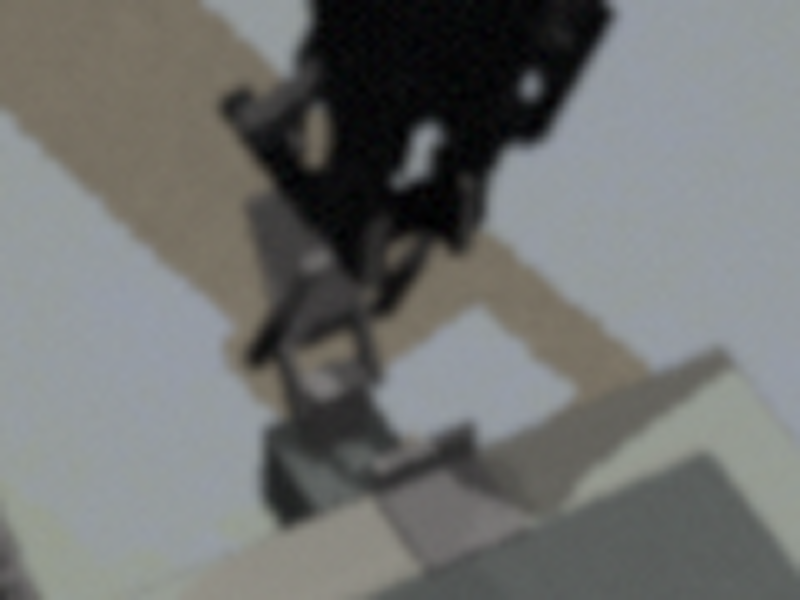

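>>> step_arm(motion=[[0.022, -0.001, -0.012, 0, 0, 0, 255], [0.042, -0.003, -0.025, 0, 0, 0, 255], [0.06, -0.004, -0.041, 0, 0, 0, 255], [0.078, -0.005, -0.058, 0, 0, 0, 255], [0.093, -0.006, -0.078, 0, 0, 0, 255], [0.106, -0.007, -0.098, 0, 0, 0, 255], [0.115, -0.008, -0.117, 0, 0, 0, 255], [0.123, -0.008, -0.135, 0, 0, 0, 255], [0.13, -0.009, -0.157, 0, 0, 0, 255], [0.13, -0.009, -0.157, 0, 0, 0, 255]])

```text
time: 33.85
tool_pos: [0.5583, 0.1621, 0.1092]
tool_rot: [0.003, 0.032, 0.999, 0.0]
contact_force: [3.1, -1.4, 4.8]
gripper_width: 0.314
```

Run:
```python
from h import *
S=grab("scene");zoom(S,"s20.png",350,180,120,90)
s=monitor.state();print(s["tool_pos"],s["contact_force"],s["gripper_width"]*85)
```

```text
s20.png x0,y0,s 290 135 6.666666666666667
[0.55811355 0.16220228 0.109689  ] [ 4.81704801 -1.9703552   4.85037056] 26.40320406766982
```

View pics/s20.png

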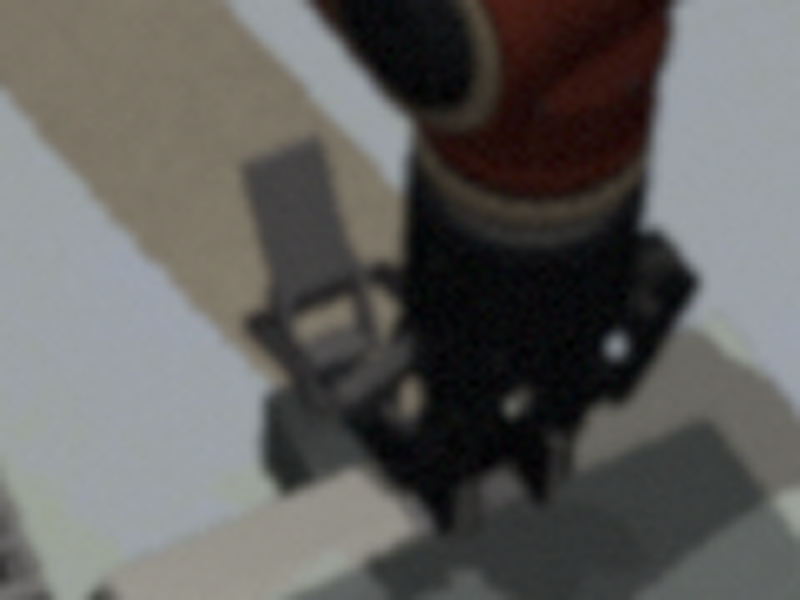

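>>> step_arm(motion=[[0, 0, -0.01, 0, 0, 0, 255], [0, 0, -0.01, 0, 0, 0, 200], [0, 0, -0.01, 0, 0, 0, 120], [0, 0, -0.01, 0, 0, 0, 110], [0, 0, 0.0, 0, 0, 0, 110], [0, 0, 0.06, 0, 0, 0, 110], [0, 0, 0.14, 0, 0, 0, 110], [0, 0, 0.24, 0, 0, 0, 110], [0, 0, 0.34, 0, 0, 0, 110], [0, 0, 0.34, 0, 0, 0, 110]])

```text
time: 34.9
tool_pos: [0.5585, 0.1632, 0.2888]
tool_rot: [0.008, 0.031, 0.999, 0.002]
contact_force: [0.1, -0.6, 1.1]
gripper_width: 0.575
```

Run:
```python
from h import *
np.set_printoptions(precision=4,suppress=True)
S=grab("scene");zoom(S,"s21.png",350,180,120,90)
W=grab("wrist");cv2.imwrite("pics/w21.png",W["img"])
s=monitor.state();print(s["tool_pos"],s["contact_force"],s["gripper_width"]*85)
for n in ["loop_knob","loop_bar","lever_tip","keeper"]:
    v=[]
    for c in (S,W):
        r=eyes.pinpoint(n,c["cam"]); 
        if r: v.append((c,r[0]["uv"],round(r[0]["p"],2)))
    print(n,[(a["cam"],b,p) for a,b,p in v]); 
    if len(v)>1: print(tri([a for a,_,_ in v],[b for _,b,_ in v]))
```

```text
s21.png x0,y0,s 290 135 6.666666666666667
[0.5557 0.1627 0.281 ] [ 0.3378 -0.1257 -1.1346] 48.22608887616633
loop_knob [('scene', [361.8, 207.6], 0.65), ('wrist', [327.2, 202.6], 0.77)]
(array([0.551 , 0.1616, 0.1098]), [np.float64(0.0004616994797171167), np.float64(0.0004616994797170259)])
loop_bar [('scene', [359.9, 207.9], 0.6), ('wrist', [326.7, 173.6], 0.96)]
(array([0.5347, 0.165 , 0.0872]), [np.float64(0.0027838322743418964), np.float64(0.0027838322743419185)])
lever_tip [('scene', [334.4, 155.1], 0.81), ('wrist', [326.5, 156.9], 0.23)]
(array([0.4886, 0.1472, 0.239 ]), [np.float64(0.0210757957872365), np.float64(0.021075795787236454)])
keeper [('scene', [355.6, 201.0], 0.73), ('wrist', [328.5, 158.9], 0.64)]
(array([0.5203, 0.165 , 0.0977]), [np.float64(0.00011300061845149817), np.float64(0.00011300061845144222)])
```

View pics/s21.png

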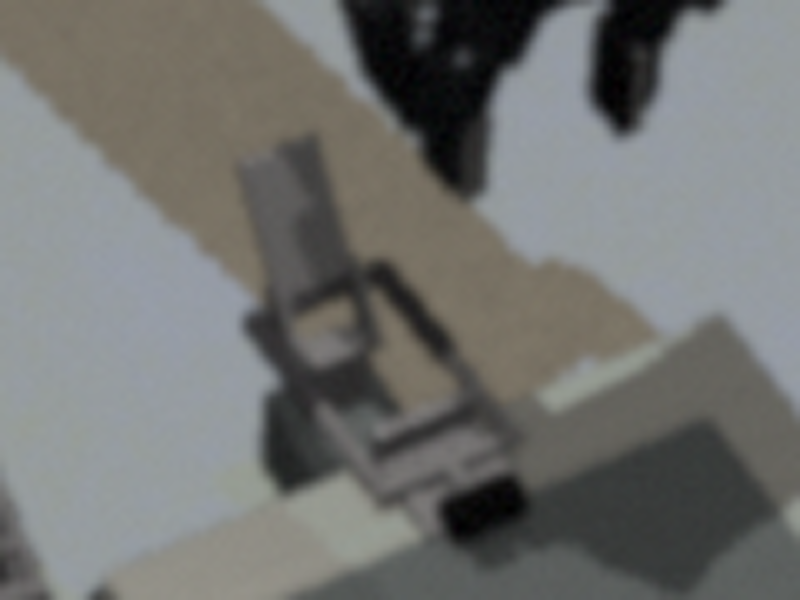

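View pics/w21.png

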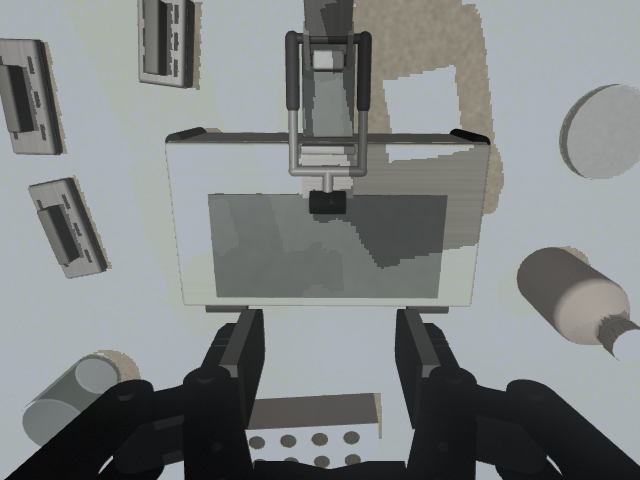

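>>> step_arm(motion=[[-0.05, 0, 0, 0, 0, 0, 255], [-0.12, 0.01, 0, 0, 0, 0, 255], [-0.19, 0.018, 0, 0, 0, 0, 255], [-0.19, 0.018, 0, 0, 0, 0, 255], [-0.19, 0.018, -0.06, 0, 0, 0, 255], [-0.19, 0.018, -0.12, 0, 0, 0, 255], [-0.19, 0.018, -0.18, 0, 0, 0, 255], [-0.19, 0.018, -0.22, 0, 0, 0, 255], [-0.19, 0.018, -0.22, 0, 0, 0, 255], [-0.19, 0.018, -0.22, 0, 0, 0, 255]])

```text
time: 36.4
tool_pos: [0.4605, 0.1713, 0.169]
tool_rot: [-0.0, 0.032, 0.999, -0.0]
contact_force: [0.1, -0.2, 0.6]
gripper_width: -0.002
```

Run:
```python
from h import *
np.set_printoptions(precision=4,suppress=True)
S=grab("scene");zoom(S,"s22.png",350,180,120,90)
W=grab("wrist");cv2.imwrite("pics/w22.png",W["img"])
s=monitor.state();print(s["tool_pos"],s["contact_force"],s["gripper_width"]*85)
```

```text
s22.png x0,y0,s 290 135 6.666666666666667
[0.4614 0.1715 0.1707] [ 0.1701  0.6802 -0.4648] 0.0744145723897981
```

View pics/s22.png

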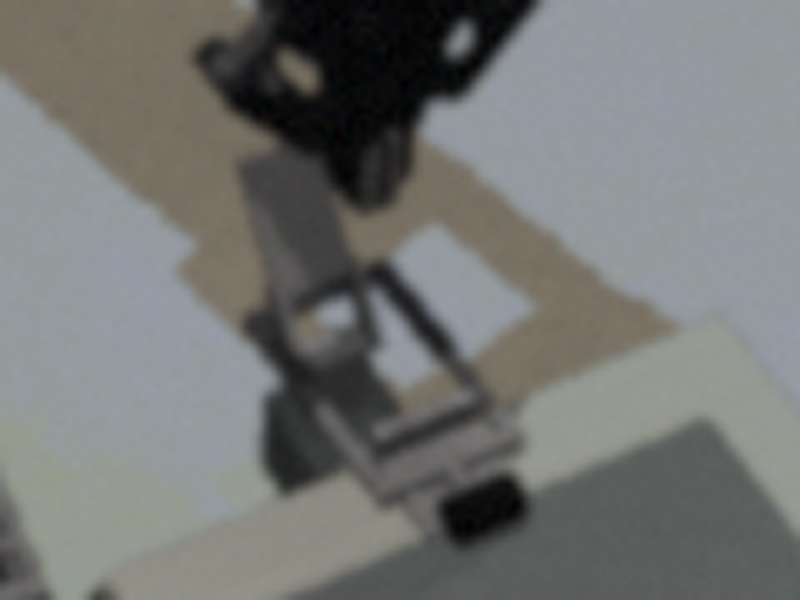

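View pics/w22.png

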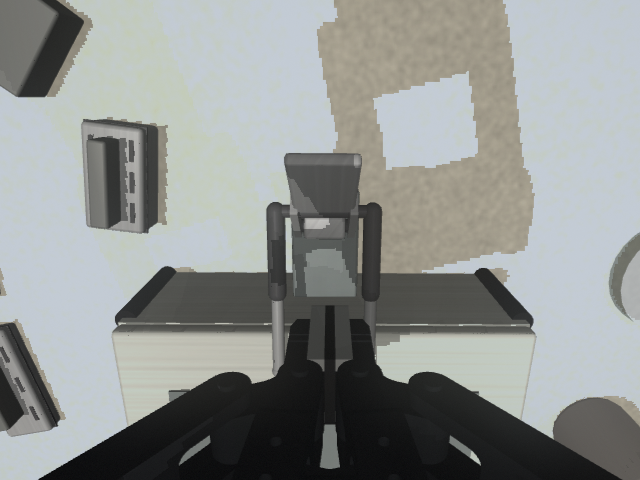

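>>> step_arm(motion=[[0, 0, -0.04, 0, 0, 0, 255], [0, 0, -0.078, 0, 0, 0, 255], [-0.02, 0, -0.078, 0, 0, 0, 255], [-0.042, 0, -0.078, 0, 0, 0, 255], [-0.055, 0, -0.08, 0, 0, 0, 255], [-0.069, 0, -0.084, 0, 0, 0, 255], [-0.082, 0, -0.094, 0, 0, 0, 255], [-0.094, 0, -0.104, 0, 0, 0, 255], [-0.114, 0, -0.13, 0, 0, 0, 255], [-0.114, 0, -0.13, 0, 0, 0, 255]])

```text
time: 37.5
tool_pos: [0.4016, 0.1714, 0.1024]
tool_rot: [-0.001, 0.031, 1.0, -0.0]
contact_force: [-0.5, 0.2, -0.2]
gripper_width: -0.0
```

Run:
```python
from h import *
np.set_printoptions(precision=4,suppress=True)
S=grab("scene");zoom(S,"s23.png",350,180,120,90)
s=monitor.state();print(s["tool_pos"],s["contact_force"],s["joint_pos"])
```

```text
s23.png x0,y0,s 290 135 6.666666666666667
[0.4019 0.1712 0.1029] [-0.1139  0.8603 -0.7515] [ 0.2321 -0.3041  2.1584 -0.0003  1.2895 -1.2757]
```

View pics/s23.png

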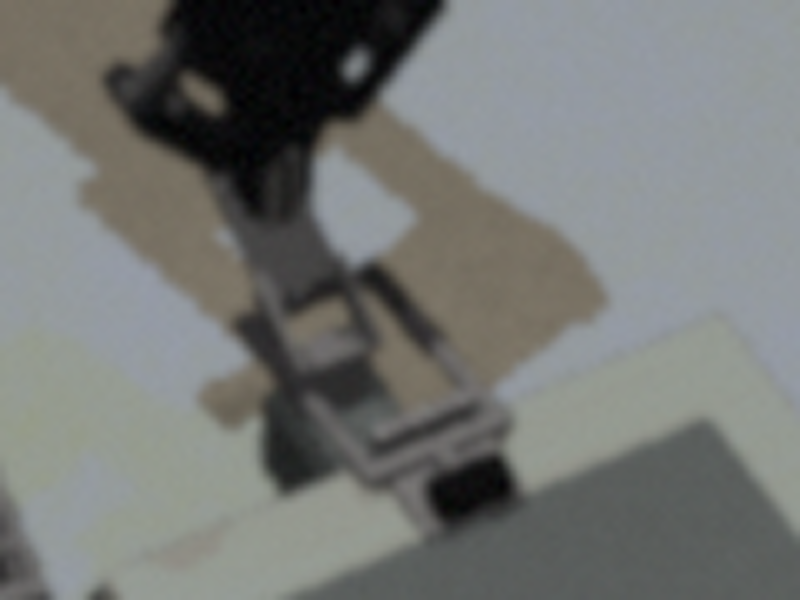

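>>> step_arm(motion=[[-0.007, 0, -0.025, 0, 0, 0, 255], [-0.016, 0, -0.04, 0, 0, 0, 255], [-0.024, 0, -0.053, 0, 0, 0, 255], [-0.032, 0, -0.066, 0, 0, 0, 255], [-0.034, 0, -0.078, 0, 0, 0, 255], [-0.034, 0, -0.078, 0, 0, 0, 255]])

```text
time: 38.15
tool_pos: [0.3855, 0.1713, 0.0643]
tool_rot: [-0.001, 0.032, 0.999, -0.0]
contact_force: [1.3, 0.6, 3.1]
gripper_width: -0.004
```

>>> step_arm(motion=[[0, 0, -0.012, 0, 0, 0, 255], [0, 0, -0.024, 0, 0, 0, 255], [0, 0, -0.034, 0, 0, 0, 255], [0, 0, -0.043, 0, 0, 0, 255], [0, 0, -0.048, 0, 0, 0, 255], [0, 0, -0.048, 0, 0, 0, 255]])

```text
time: 38.75
tool_pos: [0.3848, 0.1711, 0.0396]
tool_rot: [-0.001, 0.032, 0.999, -0.0]
contact_force: [-0.2, 0.3, -1.2]
gripper_width: 0.003
```

Run:
```python
from h import *
np.set_printoptions(precision=4,suppress=True)
S=grab("scene");zoom(S,"s24.png",350,180,120,90)
s=monitor.state();print(s["tool_pos"],s["contact_force"],s["joint_pos"])
```

```text
s24.png x0,y0,s 290 135 6.666666666666667
[0.3849 0.1712 0.0398] [ 1.092   0.2669 -0.7984] [ 0.2413 -0.2491  2.232   0.0001  1.1613 -1.2663]
```

View pics/s24.png

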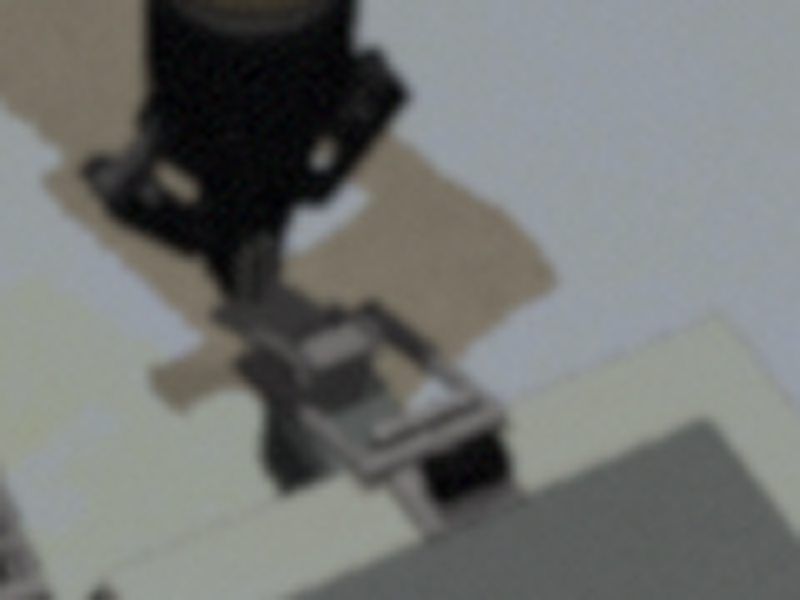

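>>> step_arm(motion=[[0, 0, -0.004, 0, 0, 0, 255], [0, 0, -0.008, 0, 0, 0, 255], [0, 0, -0.012, 0, 0, 0, 255], [0, 0, -0.012, 0, 0, 0, 255]])

```text
time: 39.2
tool_pos: [0.3859, 0.1714, 0.0384]
tool_rot: [-0.002, 0.031, 1.0, -0.001]
contact_force: [-15.5, -4.1, 30.4]
gripper_width: 0.0
```

>>> step_arm(motion=[[0, 0, 0.04, 0, 0, 0, 255], [0, 0, 0.12, 0, 0, 0, 255], [0, 0, 0.22, 0, 0, 0, 255], [0, 0, 0.32, 0, 0, 0, 255], [0, 0, 0.42, 0, 0, 0, 255], [0.06, 0, 0.5, 0, 0, 0, 255], [0.12, 0, 0.52, 0, 0, 0, 255], [0.12, 0, 0.52, 0, 0, 0, 255], [0.12, 0, 0.52, 0, 0, 0, 255]])

```text
time: 40.1
tool_pos: [0.4458, 0.1713, 0.2939]
tool_rot: [-0.001, 0.032, 0.999, -0.0]
contact_force: [0.1, 0.3, -0.6]
gripper_width: -0.003
```

Run:
```python
from h import *
np.set_printoptions(precision=4,suppress=True)
S=grab("scene");zoom(S,"s25.png",350,185,120,90)
W=grab("wrist");cv2.imwrite("pics/w25.png",W["img"])
s=monitor.state();print(s["tool_pos"],s["contact_force"],s["gripper_width"]*85)
for n in ["loop_knob","loop_bar","lever_tip","keeper","loop_pin","short1"]:
    v=[]
    for c in (S,W):
        r=eyes.pinpoint(n,c["cam"]); 
        if r: v.append((c,r[0]["uv"],round(r[0]["p"],2)))
    print(n,[(a["cam"],b,p) for a,b,p in v]); 
    if len(v)>1: print(tri([a for a,_,_ in v],[b for _,b,_ in v]))
yaw=np.radians(-3.7);c,s=np.cos(yaw),np.sin(yaw)
M=lambda p:np.array([.58+c*p[0]-s*p[1],.160+s*p[0]+c*p[1],p[2]])
print("model tip",M((-.13-.08*np.cos(.57),0,.072-.08*np.sin(.57))))
```

```text
s25.png x0,y0,s 290 140 6.666666666666667
[0.4448 0.1713 0.2931] [-0.3487  0.8329 -0.1368] -0.3042478183098057
loop_knob [('scene', [358.4, 205.0], 0.65), ('wrist', [327.7, 177.1], 0.52)]
(array([ 0.4548,  0.1921, -0.013 ]), [np.float64(0.026959102235214673), np.float64(0.02695910223521456)])
loop_bar [('scene', [354.9, 201.2], 0.72), ('wrist', [327.4, 291.9], 0.94)]
(array([0.5203, 0.164 , 0.0979]), [np.float64(0.0006451581127175081), np.float64(0.0006451581127172886)])
lever_tip [('wrist', [330.6, 126.0], 0.72)]
keeper [('scene', [352.7, 201.3], 0.93), ('wrist', [328.0, 286.9], 0.63)]
(array([0.5163, 0.1629, 0.0943]), [np.float64(0.00256891221796722), np.float64(0.0025689122179672185)])
loop_pin [('scene', [337.0, 181.7], 0.86), ('wrist', [325.6, 205.4], 0.65)]
(array([0.4448, 0.1654, 0.0893]), [np.float64(0.002706477916608544), np.float64(0.0027064779166084698)])
short1 [('scene', [286.0, 218.4], 0.73), ('wrist', [189.5, 170.2], 0.58)]
(array([0.4209, 0.0316, 0.0061]), [np.float64(0.0004842047442726291), np.float64(0.0004842047442727215)])
model tip [0.3831 0.1727 0.0288]
```

View pics/s25.png

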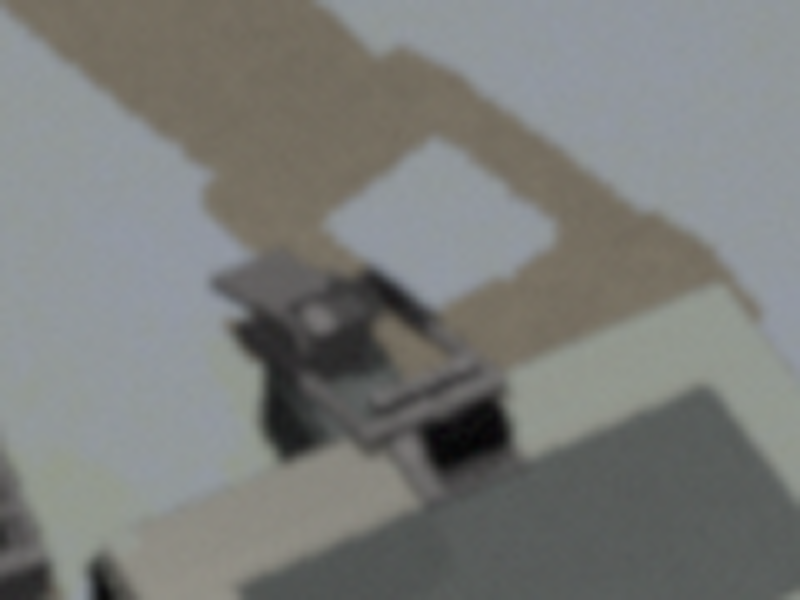

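View pics/w25.png

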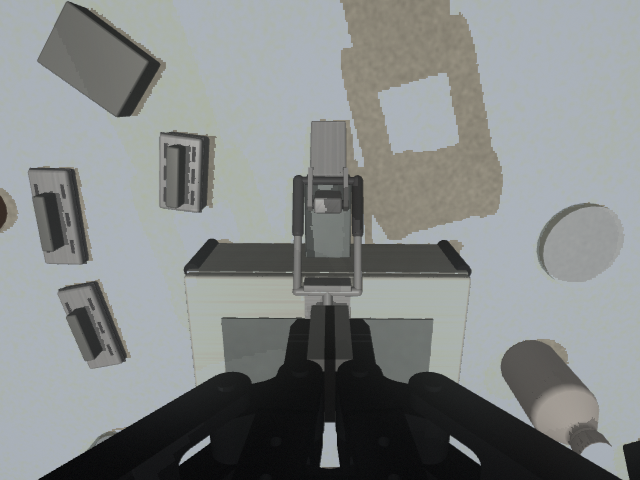

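Run:
```python
from h import *
np.set_printoptions(precision=1,suppress=True)
S=grab("scene");W=grab("wrist")
yaw=np.radians(-3.7);c,s=np.cos(yaw),np.sin(yaw)
M=lambda p:np.array([.58+c*p[0]-s*p[1],.160+s*p[0]+c*p[1],p[2]])
for th in [0,.1,.2,.3,.4,.57,.7,.9]:
    a=.57-th
    f=lambda r,y:M((-.13-r*np.cos(a),y,.072-r*np.sin(a)))
    P=np.array([f(.08,-.016),f(.08,.016),f(.022,0)])
    print(th,proj(W,P).ravel(),proj(S,P).ravel(), "zoomS",((proj(S,P)-[290,140])*6.667).ravel())
zoom(W,"w26.png",330,190,120,100)
```

```text
0 [309.2 120.7 344.1 120.8 326.5 179.7] [321.1 181.5 332.2 177.  336.3 184.9] zoomS [207.4 277.  281.5 246.6 308.8 299.3]
0.1 [308.8 116.5 344.4 116.6 326.4 178.8] [320.4 178.7 331.5 174.2 336.1 184.1] zoomS [202.6 258.1 276.9 227.7 307.5 293.9]
0.2 [308.4 113.  344.7 113.  326.4 178.2] [319.8 176.  331.  171.4 336.  183.3] zoomS [198.7 239.8 273.2 209.5 306.5 288.8]
0.3 [308.  110.2 345.  110.3 326.4 177.8] [319.4 173.3 330.6 168.8 335.9 182.6] zoomS [195.7 222.3 270.5 191.9 305.8 283.9]
0.4 [307.5 108.3 345.4 108.3 326.4 177.7] [319.  170.9 330.3 166.3 335.8 181.9] zoomS [193.6 205.7 268.7 175.3 305.3 279.3]
0.57 [306.7 107.1 346.  107.2 326.4 178.1] [318.9 167.  330.2 162.4 335.8 180.8] zoomS [192.4 180.  268.  149.6 305.2 272.3]
0.7 [306.  108.3 346.4 108.3 326.3 178.9] [319.  164.4 330.4 159.9 335.8 180.2] zoomS [193.4 163.  269.5 132.4 305.6 267.7]
0.9 [305.  113.7 347.1 113.8 326.3 181. ] [319.7 161.3 331.3 156.7 336.1 179.3] zoomS [198.3 141.8 275.1 111.1 307.3 262.1]
w26.png x0,y0,s 270 140 6.0
```

View pics/w26.png

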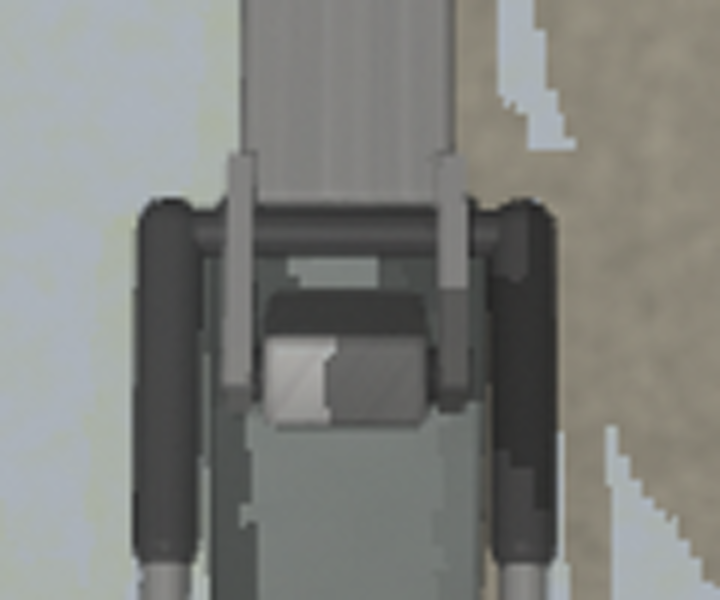

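>>> step_arm(motion=[[0, 0.05, 0.04, 0, 0, 0, 255], [-0.02, 0.15, 0.04, 0, 0, 0, 255], [-0.05, 0.25, 0.04, 0, 0, 0, 255], [-0.08, 0.34, 0.04, 0, 0, 0, 255], [-0.12, 0.43, 0.04, 0, 0, 0, 255], [-0.16, 0.5, 0.04, 0, 0, 0, 255], [-0.16, 0.5, 0.04, 0, 0, 0, 255], [-0.16, 0.5, 0.04, 0, 0, 0, 255], [-0.16, 0.5, 0.04, 0, 0, 0, 255], [-0.16, 0.5, 0.04, 0, 0, 0, 255]])

```text
time: 41.9
tool_pos: [0.3668, 0.4204, 0.3149]
tool_rot: [0.0, 0.033, 0.999, -0.0]
contact_force: [0.1, -0.3, -0.5]
gripper_width: 0.001
```

Run:
```python
from h import *
np.set_printoptions(precision=4,suppress=True)
T=grab("top");cv2.imwrite("pics/t27.png",T["img"])
S=grab("scene");zoom(S,"s27.png",350,190,160,120)
print(monitor.state()["tool_pos"],monitor.state()["time"])
for n in ["low1","jar","beaker","dish","spatula","wash"]:
    for d in eyes.pinpoint(n,"top")[:3]: print(n,d["uv"],d["p"],onz(T,d["uv"],0))
```

```text
s27.png x0,y0,s 270 130 5.0
[0.3667 0.4205 0.3149] 42.0
low1 [380.6, 251.6] 0.91 [ 0.5845 -0.102   0.    ]
low1 [387.1, 308.2] 0.68 [ 0.4563 -0.1149  0.    ]
jar [420.7, 312.3] 0.95 [ 0.447  -0.1907  0.    ]
beaker [389.8, 172.2] 0.74 [ 0.7694 -0.1259  0.    ]
dish [146.1, 273.5] 0.86 [0.5353 0.429  0.    ]
dish [468.7, 187.2] 0.32 [ 0.7342 -0.3085  0.    ]
spatula [420.6, 313.2] 0.7 [ 0.445  -0.1904  0.    ]
spatula [267.4, 254.9] 0.59 [0.5772 0.1559 0.    ]
spatula [472.0, 183.8] 0.52 [ 0.7422 -0.3164  0.    ]
wash [165.8, 212.3] 0.77 [0.6751 0.3888 0.    ]
wash [256.8, 324.1] 0.57 [0.4216 0.1782 0.    ]
```

View pics/t27.png

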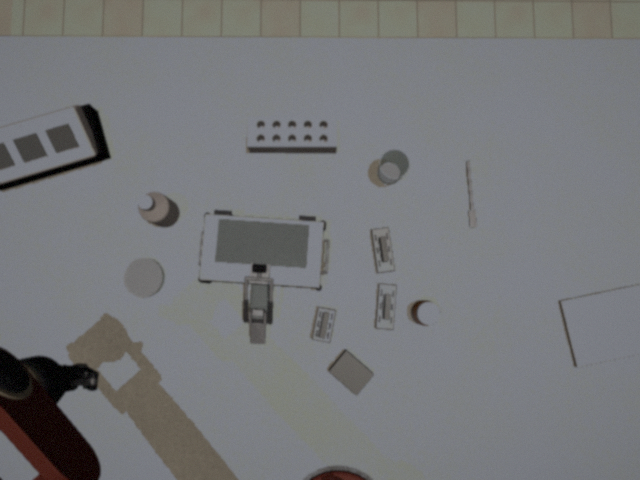

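View pics/s27.png

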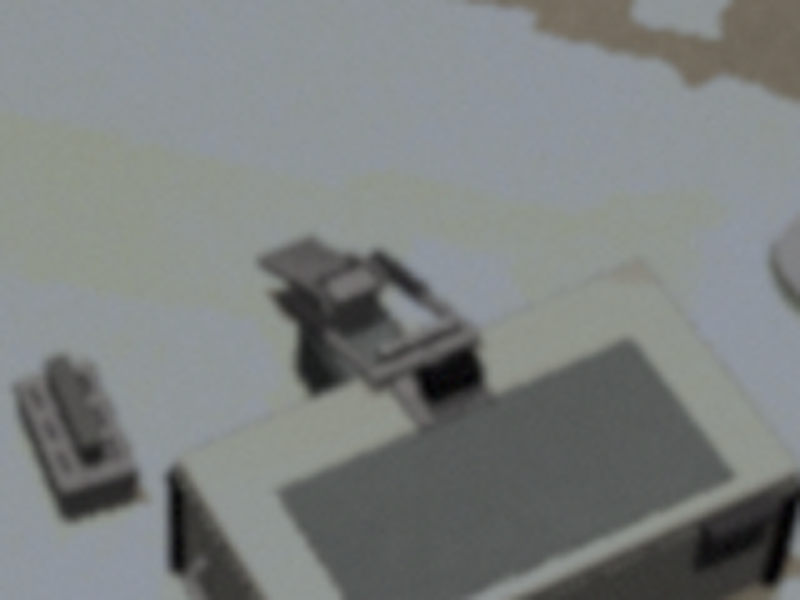

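The pictures show the case shut and latched, with the lever down around (258,335) in the top view. The short cassette stands at (323,324), and both low cassettes and all bystanders are where they began. I'm handing in.

```bash
python3 -c "
from plant import manip
print(manip.job_done())"
```

```text
the job is handed in; nothing more can be done
None
```

The job is done and handed in at about 42 s; no verdict came back, so what follows rests on my own last checks.

- **Packing:** I pushed the lid fully back. The short cassette now stands upright on the bench at about (0.42, 0.03). Both full-size cassettes on the bench went flat into the case, about 95 mm apart. The other two on the bench measured as low cassettes, so I left them.
- **Lid and latch:** I shut the lid and pressed it until it met the rim. I then swung the loop over by its knob, so its bar dropped behind the keeper. Last, I pressed the lever down to its stop, with about 34 N at the fingers.

**Last checks:**
- **Lever:** its tip matches the 0 rad position in both the wrist and scene pictures.
- **Loop bar:** it measured (0.520, 0.164, 0.098), within about 2 mm of where the keeper point should be.
- **Bystanders and low cassettes:** all are within about 10 mm of their starting positions.
- **Robot:** it is clear of everything.

**Readings that disagreed:** after latching, the network's knob reading differed between the two cameras by about 27 mm. Its keeper reading was also about 6 mm off my model. I set both aside because the pictures show the loop correctly hooked. I could not look at the cassettes again once the lid was shut.

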